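# Reshut the reagent cabinet so its two leaves lap

### The job

The small cabinet with two white leaves was shut in the wrong order: its right leaf as you face it, the one whose thin flange overlaps the other, is almost shut while the left leaf still stands open. Swing the right leaf out of the way by its handle, shut the left (rebated) leaf fully home until its catch takes, then shut the right (flanged) leaf over it until its catch takes too. Be gentle: feel for the catch and the stop, do not ram the leaves, and leave the other things on the bench where they are.

Things in the scene. Friction and masses are not known exactly. Their poses are not given: they have to be found in the camera images.
- enclosure: Cabinet fixed to the bench: grey steel case 120 deep x 230 wide x 200 mm high on 12 mm feet, its open front with two white leaves facing mostly to +y. Origin: centre of its underside. x points from front to back, y to its left leaf (left as you face it), z up. Upright hinge pins at x = -74 mm, y = -115 mm (right, flanged leaf) and +115 mm (left, rebated leaf). Pushes over 60 N count as ramming.
- flanged_leaf (a joint): Opening angle (rad) of the right leaf, nearer the robot: 0 = shut, on its stop; grows as its free edge swings out of the front (counter-clockwise from above), limit 1.4; starts almost shut, 0.17 to 0.3. The leaf is 12 mm thick, from z = 22 to 192 mm, and stays where it is left. With it less than about 0.4 rad open the left leaf strikes its flange and cannot shut.
- rebated_leaf (a joint): Opening angle (rad) of the left leaf, farther from the robot: 0 = shut, on its stop; grows as its free edge swings out of the front (clockwise from above), limit 1.4; starts at 0.75 to 1.1. Same thickness, height, friction and catch as the other leaf.
- flanged_leaf_hinge (a point): Point on the right leaf's upright hinge axis, at handle height (z = 165 mm).
- rebated_leaf_hinge (a point): Point on the left leaf's upright hinge axis, at handle height (z = 165 mm), 230 mm from the other one along the cabinet's y axis.
- flanged_leaf_handle (a point): Middle of the right leaf's steel bow handle: level round bar 10 mm thick, 56 mm long, between two posts (46 mm clear between them), parallel to the leaf, 27 mm below its upper edge, 66 mm from the hinge axis along the leaf, 35 mm in front of the axis. 32 mm are free between bar and leaf. Can be hooked, straddled or pinched from above, and pushed on.
- rebated_leaf_handle (a point): Middle of the left leaf's bow handle, the mirror image of the other.
- jar: White jar with a blue cap, 66 mm across, 91 mm high, a bystander on the open bench; origin at the centre of its underside.
- pot: White screw-capped pot, 53 mm across, 61 mm high, a bystander in front of the cabinet; origin at the centre of its underside.
- press_die: Knurled steel pellet die, 45 mm across, 38 mm high, a bystander in front of the cabinet; origin at the centre of its underside.
- bench_timer: Pale lab timer lying on the bench, 62 x 66 x 23 mm, a bystander at the front; origin at the centre of its underside.
- flanged_leaf_edge (a point): Point in the right leaf's panel 110 mm from its hinge, at z = 165 mm. From here a 4.5 mm thick flange, flush with the front face, runs to 133 mm from the hinge, 18 mm past the cabinet's middle. Each leaf has a sprung catch at the top: below about 0.14 rad it resists, yielding to a push of about 4 to 8 N at the handle; from about 0.05 rad it pulls the leaf in to 0 and holds it.
- rebated_leaf_edge (a point): Point in the left leaf 110 mm from its hinge, at z = 165 mm, in its 6 mm thick tongue: the last 21 mm of this leaf (91 to 112 mm from the hinge) are cut back at the front, and the other leaf's flange closes over them.

How it is judged:
On the way:
1. the left, rebated leaf is shut home while the right, flanged leaf still stands open (value of joint rebated_leaf below 0.03 rad and value of joint flanged_leaf above 0.1 rad), for 0.2 s.
At the end, for the whole second after the job is handed in: Both leaves are shut to within 0.03 rad (about 3.5 mm at the free edge), the flange of the right leaf lying over the tongue of the left one (value of joint each of rebated_leaf, flanged_leaf below 0.03 rad); the robot touches nothing.
It fails at once if a leaf or the cabinet is pushed with more than 60 N (contact force between any of the fingers, the arm and enclosure above 60 N).
It fails at once if a bystander (jar, pot, die or timer) is shifted by more than 30 mm (distance of any of jar, pot, press_die, bench_timer from where it was at the start of the episode above 0.03 m).
It also fails if it takes over 61 s, if anything falls off the work surface, if the arm or the gripper's body presses on something with over 40 N, if the wrist force passes 120 N, or if a joint passes its speed limit or range.

### The arm

A 6-joint arm with a two-finger parallel gripper is mounted at the origin on a cart in front of the work surface, level with it; the furniture and walls round the work are solid. World frame = base frame: x ahead of the robot, y to its left, z up, the work surface at z = 0. Lengths are in m, angles in rad, forces in N, time in s.
With the tool pointing down it reaches from about 0.35 to 0.775 m from the base axis. Payload 5.5 kg.
Tool frame: the origin (TCP) lies at the very end of the fingers, on their centre line; the grasp point (between the pads) lies 19 mm behind it; x points along the fingers, y is the direction in which the jaws open and shut, and the axes are right-handed (so a half turn about x gives the same grasp; the last joint's range is limited). The gripper opens to 85 mm and grips with 20 to 120 N. Pads are 22 mm wide; open, the fingers measure 114 mm over their backs; the gripper's body (76 mm by 85 mm) begins 54 mm behind the grasp point. The pads swing forward as they close: fully open they stand 13 mm farther back than shut.
Start: joints at [-1.41, 0.313, 0.046, 1.304, 0, 1.431], TCP at [0.17, -0.549, 0.231] pointing down, gripper open.
Joint ranges: [-2.76, 2.76], [-0.86, 1.69], [-1.03, 1.26], [-2.2, 2.34], [-1.47, 1.5], [-3.14, 3.14]. Speed limits (rad/s): [2.57, 2.57, 3.14, 3.14, 3.14, 3.14].

### API

Orientations are given as a unit quaternion [w, x, y, z].
In Python, from workcell import env gives the robot as it stands.
- The arm moves only by the tool servo_tool, never from a script. Its argument "increments" is a list of rows, each an object with "offset": the shift along the tool's x, y, z in cm, a list of three; "yaw": the turn about the tool's x in degrees. In form: [{"offset": [x, y, z], "yaw": yaw}, ...]. A call has exactly 8 rows; each row is the pose to reach, as a shift and turn from the pose commanded when the call began, along the tool's axes at that moment; what a row does not reach only later rows make up. A row lasts 1/10 s, in which the tool goes at most 50 mm and 8.59 degrees, less where a joint would pass 70% of its speed; a pose out of reach is approached as far as the arm can. A call with a gripper value outside its range is refused whole. "claw" is the opening, from 0 (shut) to 1 (fully open), set as the call begins (left out, the last holds). The fingers move at their own pace and stop on an object; "force" is the grip in N (left out, the last holds). Time passes only in rows, so rows that repeat a pose let the fingers close, or fill a call up. It gives the time, the measured TCP pose, the force and the opening at its end, in the units of the state.
- env.get_state(): the state, without advancing time (a new reading comes with each control period).
- env.read_camera(name): name is "scene" or "side" or "wrist"; returns (picture, depth): 384x512x3 uint8, red, green, blue; 384x512 float32, m along the optical axis (not along the pixel's ray), 0 where there is no reading.
- env.camera_model(name): a dict with "vertical_fov" (degrees; the focal length in pixels is half the picture's height over the tangent of half this angle, whatever the lens; pixels are square), "cx", "cy" (the principal point, pixels), "world_from_camera" (4x4, takes a point from camera to world coordinates). Camera axes: x right, y up, looking along -z (the intrinsics and any distortion apply to the point x, -y, -z); pixel columns grow to the right and rows downward; lengths in m; the calibration is good to about 2 mm. A picture is of the moment at which its call begins: read the wrist's pose just before it. camera_model takes no time and is no camera call; for the wrist camera it gives the pose at the moment of the call.
- env.hand_in(): hands the job in, once; it reports no verdict.
The state is a dict: "clock": time; "joint_pos": joint angles; "qvel": joint speeds; "tau": joint torques, N m; "tcp_pos": TCP position; "orientation": TCP orientation; "wrist_force": force on the tool from outside, world axes, zero at the start; "ft_torque": the same for the moment, N m; "finger_gap": finger opening in m.
Only numpy, scipy, OpenCV 4.12 (cv2) and the standard library are available. Lean on these libraries where they do the work, as an engineer would, in place of code of your own. Each camera call takes 0.05 s, during which the arm holds its last target.

## Working session

There is one attempt and no reset: what is moved stays moved. The work goes in short steps, Python scripts to look and compute and a tool call to move; the robot and the scene stay as the last step left them, time stands still between calls to the robot, and variables do not carry over. Pictures are saved under pics/ and viewed, and the job is handed in when it is done.

Besides the shell and the picture viewer there is one more tool, called after "Emit:" in YAML: its name, and indented under it one key for each argument. servo_tool: Moves the arm, as the interface text tells. Its arguments: {"type":"object","properties":{"increments":{"type":"array","items":{"type":"object","properties":{"offset":{"type":"array","items":{"type":"number"}},"yaw":{"type":"number"}}}},"claw":{"type":"number"},"force":{"type":"number"}},"required":["increments"]}

```bash
mkdir -p pics; ls; cat > h.py <<'E'
import numpy as np,cv2
from workcell import env
def shot(n,f):
    M=env.camera_model(n); im,d=env.read_camera(n)
    cv2.imwrite('pics/'+f+'.png',im[:,:,::-1]); np.savez('pics/'+f+'.npz',im=im,d=d,T=M['world_from_camera'],f=192/np.tan(np.radians(M['vertical_fov'])/2),c=[M['cx'],M['cy']])
    return M
def load(f): return np.load('pics/'+f+'.npz')
def cloud(z):
    d=z['d'];v,u=np.mgrid[0:384,0:512];f=z['f'];cx,cy=z['c']
    P=np.stack([(u-cx)/f*d,-(v-cy)/f*d,-d],-1);T=z['T']
    W=P@T[:3,:3].T+T[:3,3];W[d==0]=np.nan
    return W
def st():
    s=env.get_state()
    for k in s: print(k,np.round(s[k],4))
E
python3 - <<'E'
from h import *
st()
for n in['scene','side','wrist']:
    M=shot(n,n+'0');print(n,{k:(np.round(v,3).tolist() if not isinstance(v,str) else v) for k,v in M.items()})
E
```

```text
pics
clock 0.0
joint_pos [-1.4096  0.314   0.045   1.3036  0.      1.4312]
qvel [-0.0011  0.0004 -0.0008  0.0004  0.0003  0.0005]
tau [-5.00000e-04 -4.80624e+01  2.98533e+01  1.93000e-02 -2.00000e-04
 -0.00000e+00]
tcp_pos [ 0.1703 -0.5487  0.2304]
orientation [-0.1053 -0.6991 -0.1066  0.6991]
wrist_force [ 0.2806 -0.2278 -0.3936]
ft_torque [-0.0128  0.0189 -0.0199]
finger_gap 0.0854
scene {'vertical_fov': 53.148, 'cx': 252.573, 'cy': 199.865, 'world_from_camera': [[-0.791, 0.482, -0.378, 0.196], [-0.612, -0.604, 0.51, 0.183], [0.017, 0.635, 0.773, 0.793], [0.0, 0.0, 0.0, 1.0]]}
side {'vertical_fov': 49.13, 'cx': 253.843, 'cy': 185.264, 'world_from_camera': [[-0.701, 0.551, -0.453, 0.011], [-0.713, -0.535, 0.454, 0.243], [0.008, 0.641, 0.768, 0.907], [0.0, 0.0, 0.0, 1.0]]}
wrist {'vertical_fov': 60.148, 'cx': 255.231, 'cy': 190.259, 'world_from_camera': [[0.297, 0.915, 0.274, 0.242], [-0.955, 0.285, 0.085, -0.527], [-0.001, -0.287, 0.958, 0.374], [0.0, 0.0, 0.0, 1.0]]}
```

View pics/scene0.png

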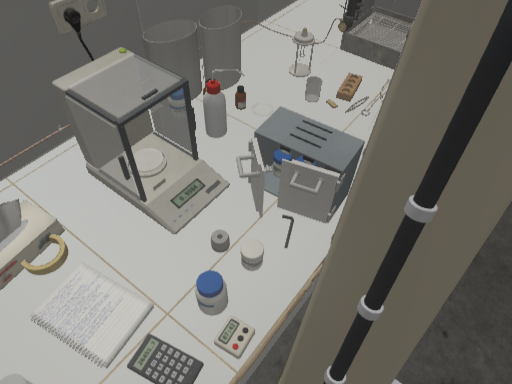

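View pics/side0.png

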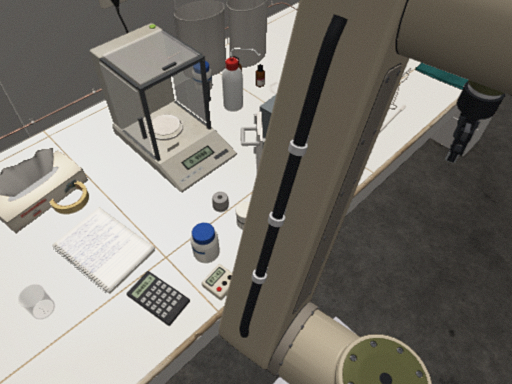

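View pics/wrist0.png

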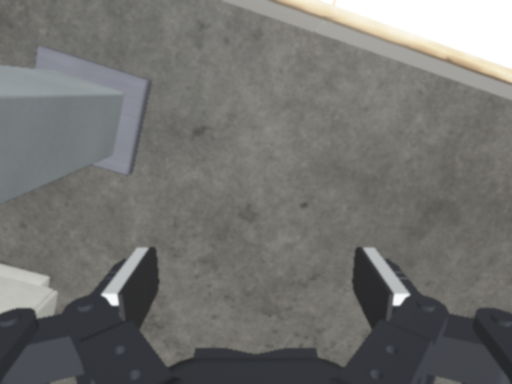

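The scene camera shows the cabinet around (305,160). The right leaf, almost shut, is at (308,190), and the left leaf stands open at (257,180). The pot is at (252,252), the die at (220,240), and the jar and timer are nearer. Next I'll measure the cabinet.

```bash
python3 - <<'E'
from h import *
z=load('scene0');W=cloud(z)
im=z['im'][95:275,190:390,::-1]
cv2.imwrite('pics/crop0.png',cv2.resize(im,None,fx=4,fy=3.3,interpolation=cv2.INTER_CUBIC)[:600,:800])
print('bench z',W[215,180],W[300,140])
for n,(u,v) in dict(pot=(252,247),die=(220,236),jar=(209,279),timer=(236,335),caseFL=(262,115),caseBR=(355,150)).items(): print(n,W[v,u].round(3))
m=(W[...,2]>.17)&(W[...,2]<.24)&(np.hypot(W[...,0],W[...,1])<.9)
vv,uu=np.where(m);print(uu.min(),uu.max(),vv.min(),vv.max())
# top plane points
t=W[(W[...,2]>.205)&(W[...,2]<.22)&(np.hypot(W[...,0],W[...,1])<.9)]
t=t[(t[:,0]>.3)]
print(len(t),t.min(0),t.max(0), np.median(t[:,2]))
r=cv2.minAreaRect((t[:,:2]*1000).astype(np.float32));print(r,cv2.boxPoints(r))
E
```

```text
bench z [ 0.68174264 -0.17053582  0.02720617] [0.59676055 0.04038155 0.01147663]
pot [ 0.471 -0.191  0.06 ]
die [ 0.563 -0.185  0.026]
jar [ 0.482 -0.062  0.09 ]
timer [ 0.384 -0.026  0.02 ]
caseFL [ 0.782 -0.647 -0.004]
caseBR [ 0.394 -0.466  0.201]
86 364 92 189
281 [ 0.76181375 -0.34429292  0.20500835] [ 0.89035799 -0.1155556   0.21996159] 0.21200501415801165
((816.734130859375, -233.435302734375), (228.24755859375, 126.94107818603516), 84.7023696899414) [[ 742.99774 -341.2114 ]
 [ 869.39655 -352.9318 ]
 [ 890.4705  -125.65921]
 [ 764.0717  -113.93881]]
```

View pics/crop0.png

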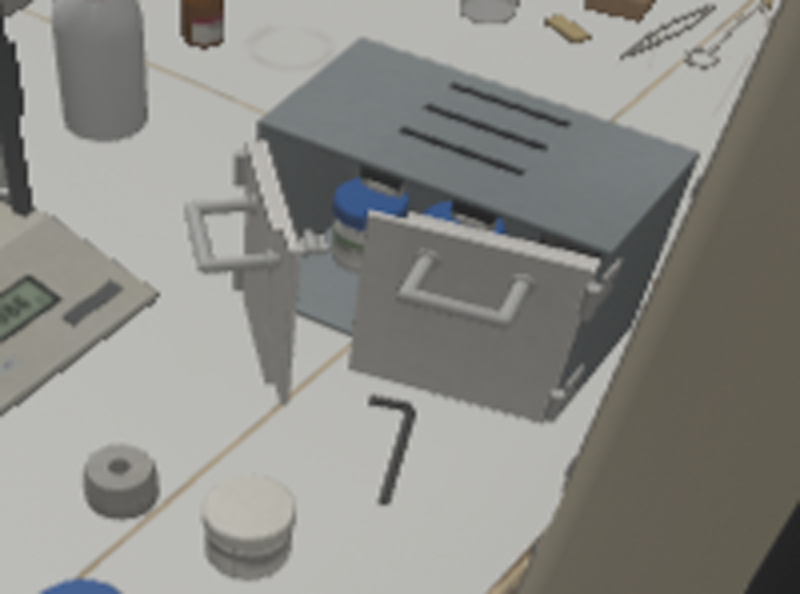

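```bash
python3 - <<'E'
from h import *
z=load('scene0');W=cloud(z)
for u,v in [(285,120),(300,125),(320,150),(340,150),(330,130),(345,165)]: print(u,v,W[v,u].round(3))
m=np.zeros((384,512),bool);m[105:175,252:366]=1
hh=W[...,2]
print(np.histogram(hh[m],bins=np.arange(0.1,.25,.01)))
top=np.median(hh[120:150,290:330]);print(top)
t=W[m&(abs(hh-top)<.004)]
mask=(m&(abs(hh-top)<.004)).astype(np.uint8)
n,l,s,c=cv2.connectedComponentsWithStats(mask);i=1+np.argmax(s[1:,4]);print(s[i])
t=W[l==i];r=cv2.minAreaRect((t[:,:2]*1000).astype(np.float32));print(r,cv2.boxPoints(r))
# leaf slice clouds
for lo,hi in[(.03,.07),(.07,.11),(.11,.15),(.185,.198)]:
    k=(hh>lo)&(hh<hi); k[:,:235]=0;k[:,345:]=0;k[:130]=0;k[230:]=0
    p=W[k];print(lo,len(p),p[::max(1,len(p)//25)].round(3).tolist())
E
```

```text
285 120 [ 0.578 -0.455  0.199]
300 125 [ 0.54  -0.463  0.198]
320 150 [ 0.457 -0.419  0.198]
340 150 [ 0.421 -0.445  0.2  ]
330 130 [ 0.474 -0.493  0.198]
345 165 [ 0.388 -0.41   0.201]
(array([  41,   63,   69,   48,   67,   89,  200,  262,  367, 3248,  606,
          0,    0,    0]), array([0.1 , 0.11, 0.12, 0.13, 0.14, 0.15, 0.16, 0.17, 0.18, 0.19, 0.2 ,
       0.21, 0.22, 0.23, 0.24]))
nanTraceback (most recent call last):
  File "<stdin>", line 10, in <module>
    return _wrapfunc(a, 'argmax', axis=axis, out=out, **kwds)
    return bound(*args, **kwds)
ValueError: attempt to get argmax of an empty sequence
```

```bash
python3 - <<'E'
from h import *
z=load('scene0');W=cloud(z)
hh=W[...,2]
m=np.zeros((384,512),bool);m[105:175,252:366]=1
mask=(m&(abs(hh-.199)<.005)).astype(np.uint8)
mask=cv2.morphologyEx(mask,cv2.MORPH_CLOSE,np.ones((3,3),np.uint8))
n,l,s,c=cv2.connectedComponentsWithStats(mask);i=1+np.argmax(s[1:,4]);print(s[i])
q=(l==i)&(abs(hh-.199)<.005)
t=W[q];r=cv2.minAreaRect((t[:,:2]*1000).astype(np.float32));print(r,cv2.boxPoints(r))
# bounds of each set by leaf
R=np.zeros_like(m);R[165:215,282:333]=1
L=np.zeros_like(m);L[140:215,248:268]=1
for nm,M in(('R',R),('L',L)):
    for lo,hi in[(.04,.1),(.1,.15),(.15,.18),(.185,.195)]:
        k=M&(hh>lo)&(hh<hi)
        p=W[k];print(nm,lo,len(p));print(p[::max(1,len(p)//20)].round(3).tolist())
v=cv2.applyColorMap(np.uint8(np.clip(np.nan_to_num(hh)*1000,0,250)),cv2.COLORMAP_JET)
cv2.imwrite('pics/hm.png',cv2.resize(v[95:275,190:390],(800,600),interpolation=cv2.INTER_NEAREST))
E
```

```text
[ 254  106  111   67 3498]
((502.976806640625, -443.2701721191406), (230.36935424804688, 123.39987182617188), 4.113255500793457) [[ 383.66318 -389.99115]
 [ 392.51443 -513.0732 ]
 [ 622.2904  -496.5492 ]
 [ 613.4392  -373.46716]]
R 0.04 811
[[0.485, -0.466, 0.095], [0.482, -0.356, 0.099], [0.477, -0.358, 0.09], [0.469, -0.355, 0.09], [0.495, -0.35, 0.069], [0.469, -0.358, 0.077], [0.452, -0.362, 0.082], [0.445, -0.364, 0.082], [0.448, -0.366, 0.074], [0.456, -0.361, 0.068], [0.471, -0.356, 0.058], [0.488, -0.352, 0.044], [0.396, -0.376, 0.092], [0.409, -0.376, 0.078], [0.415, -0.373, 0.073], [0.417, -0.372, 0.069], [0.407, -0.375, 0.069], [0.395, -0.376, 0.075], [0.437, -0.366, 0.043], [0.4, -0.374, 0.061], [0.402, -0.377, 0.048]]
R 0.1 603
[[0.451, -0.456, 0.12], [0.502, -0.349, 0.148], [0.495, -0.351, 0.14], [0.474, -0.358, 0.142], [0.494, -0.352, 0.126], [0.466, -0.359, 0.136], [0.45, -0.363, 0.14], [0.435, -0.368, 0.143], [0.497, -0.351, 0.107], [0.482, -0.354, 0.111], [0.467, -0.357, 0.116], [0.417, -0.372, 0.134], [0.409, -0.372, 0.137], [0.404, -0.377, 0.133], [0.394, -0.378, 
[... 2611 characters left out ...]
.171], [0.546, -0.292, 0.169], [0.549, -0.289, 0.166], [0.522, -0.296, 0.178], [0.538, -0.3, 0.161], [0.529, -0.295, 0.168], [0.521, -0.296, 0.165], [0.522, -0.295, 0.152]]
L 0.185 170
[[0.602, -0.356, 0.19], [0.595, -0.358, 0.189], [0.587, -0.356, 0.192], [0.589, -0.35, 0.189], [0.582, -0.353, 0.189], [0.584, -0.34, 0.19], [0.576, -0.342, 0.19], [0.578, -0.333, 0.189], [0.571, -0.331, 0.191], [0.565, -0.334, 0.19], [0.565, -0.323, 0.192], [0.562, -0.327, 0.188], [0.561, -0.317, 0.19], [0.554, -0.316, 0.192], [0.55, -0.318, 0.19], [0.55, -0.307, 0.192], [0.545, -0.308, 0.191], [0.54, -0.309, 0.19], [0.543, -0.302, 0.187], [0.532, -0.305, 0.19], [0.527, -0.294, 0.192], [0.521, -0.295, 0.189]]
```

View pics/hm.png

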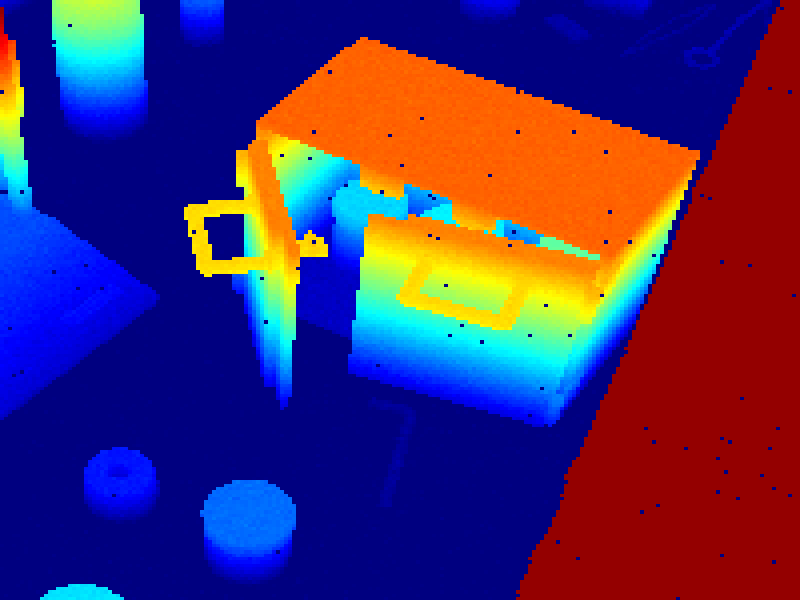

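```bash
cat >> h.py <<'E'
from scipy.spatial.transform import Rotation as Ro
LEFT=np.radians(4.11)
HR=np.array([.383,-.3774]);HL=np.array([.6124,-.3610])
def handle(side,a):
    if side=='R': th=LEFT+a; d=np.array([np.cos(th),np.sin(th)]); n=np.array([-d[1],d[0]]);H=HR
    else: th=LEFT+np.pi-a; d=np.array([np.cos(th),np.sin(th)]); n=np.array([d[1],-d[0]]);H=HL
    return H+.066*d+.035*n, np.degrees(np.arctan2(n[1],n[0]))
def tool():
    s=env.get_state();q=s['orientation'];R=Ro.from_quat([q[1],q[2],q[3],q[0]]).as_matrix();return s,R
def to(xyz,jawdeg=None,ref=None):
    """offset(cm, tool axes) and yaw deg to bring TCP to xyz; jaw axis direction mod 180"""
    s,R=tool();p=np.array(s['tcp_pos'])if ref is None else np.array(ref)
    o=R.T@(np.array(xyz)-p)*100
    y=None
    if jawdeg is not None:
        cur=np.degrees(np.arctan2(R[1,1],R[0,1])); y=-((jawdeg-cur+90)%180-90)
    return o.round(2),None if y is None else round(y,1)
E
python3 - <<'E'
from h import *
s,R=tool();print(R.round(3),'jaw',np.degrees(np.arctan2(R[1,1],R[0,1])))
z=load('scene0');W=cloud(z);hh=W[...,2]
for nm,H,sl in(('R',HR,(slice(165,222),slice(280,333))),('L',HL,(slice(140,218),slice(246,268)))):
    p=W[sl].reshape(-1,3);p=p[(p[:,2]>.035)&(p[:,2]<.145)][:,:2]
    dd=p-H;rr=np.hypot(*dd.T);p=p[(rr<.14)&(p[:,1]>-.385)]
    if nm=='L': p=p[np.hypot(*(p-H).T)<.09]  # full panel part
    for it in range(4):
        vx,vy,x0,y0=cv2.fitLine(p.astype(np.float32),cv2.DIST_HUBER,0,.001,.001).ravel()
        n=np.array([-vy,vx]);r=(p-[x0,y0])@n;p=p[abs(r)<.004]
    ang=np.degrees(np.arctan2(vy,vx))
    t=(p-H)@[vx,vy]
    print(nm,len(p),ang,'open R',np.radians((ang-4.11+90)%180-90),'open L',np.radians((4.11-ang)%180),'hinge off line',(H-[x0,y0])@n,t.min(),t.max())
E
```

```text
[[-0.     0.296 -0.955]
 [ 0.001 -0.955 -0.296]
 [-1.    -0.001 -0.   ]] jaw -72.76774319431335
R 1411 14.783528 open R 0.18628825 open L 2.9553046 hinge off line 0.0030706636363980844 -0.004486275897598276 0.13274737436015674
L 201 -42.685486 open R -0.8167353 open L 0.8167353 hinge off line 0.0026130352390377996 -0.08994238853769901 -0.00032947482120209847
```

```bash
python3 - <<'E'
from h import *
for sd,aa in(('R',[.186,.4,.6,.8,1.0]),('L',[.817,.6,.4,.2,.1,.05,0])):
    for a in aa: p,n=handle(sd,a);print(sd,a,p.round(4),round(n,1),to([*p,.25],n))
E
```

```text
R 0.186 [ 0.4379 -0.3267] 104.8 (array([ -1.91, -13.29, -32.14]), np.float64(2.5))
R 0.4 [ 0.4259 -0.3162] 117.0 (array([ -1.91, -14.64, -31.3 ]), np.float64(-9.8))
R 0.6 [ 0.4129 -0.3089] 128.5 (array([ -1.91, -15.73, -30.28]), np.float64(-21.3))
R 0.8 [ 0.3987 -0.3044] 139.9 (array([ -1.91, -16.58, -29.06]), np.float64(-32.7))
R 1.0 [ 0.3839 -0.3027] 151.4 (array([ -1.91, -17.18, -27.69]), np.float64(-44.2))
L 0.817 [ 0.5876 -0.2905] 47.3 (array([ -1.91, -12.31, -47.51]), np.float64(59.9))
L 0.6 [ 0.573  -0.2975] 59.7 (array([ -1.91, -12.07, -45.91]), np.float64(47.5))
L 0.4 [ 0.5612 -0.3066] 71.2 (array([ -1.91, -11.56, -44.51]), np.float64(36.0))
L 0.2 [ 0.5514 -0.3178] 82.7 (array([ -1.92, -10.77, -43.25]), np.float64(24.6))
L 0.1 [ 0.5474 -0.3241] 88.4 (array([ -1.92, -10.29, -42.68]), np.float64(18.9))
L 0.05 [ 0.5457 -0.3274] 91.2 (array([ -1.92, -10.03, -42.41]), np.float64(16.0))
L 0 [ 0.5441 -0.3308] 94.1 (array([ -1.92,  -9.75, -42.16]), np.float64(13.1))
```

Emit:
servo_tool:
  increments:
    - {"offset":[-2,-1.5,-3.5],"yaw":0}
    - {"offset":[-2,-3.3,-8],"yaw":0}
    - {"offset":[-2,-5.3,-12.7],"yaw":1}
    - {"offset":[-2,-7.2,-17.4],"yaw":2}
    - {"offset":[-2,-9.2,-22.1],"yaw":2.5}
    - {"offset":[-2,-11,-26.7],"yaw":2.5}
    - {"offset":[-2,-12.6,-30.5],"yaw":2.5}
    - {"offset":[-2,-13.3,-32.1],"yaw":2.5}
  claw: 0.33
  force: 20

```text
clock: 0.95
tcp_pos: [0.4399, -0.3242, 0.251]
orientation: [0.092, 0.701, 0.092, -0.701]
wrist_force: [-1.1, -0.3, -0.2]
finger_gap: 0.0282
```

```bash
python3 - <<'E'
from h import *
st();shot('wrist','w1');shot('side','s1');shot('scene','c1')
E
```

```text
clock 0.95
joint_pos [-7.8250e-01  2.5280e-01  1.2500e-02  1.3309e+00  8.0000e-04  2.0979e+00]
qvel [ 0.2816  0.0681  0.0865  0.021  -0.0255  0.2887]
tau [-9.96000e-02 -4.52413e+01  2.97695e+01 -1.33000e-02  2.40000e-01
 -4.87000e-02]
tcp_pos [ 0.4399 -0.3242  0.251 ]
orientation [ 0.0918  0.7012  0.0924 -0.7009]
wrist_force [-1.0692 -0.3475 -0.2262]
ft_torque [-0.0277 -0.0375 -0.0336]
finger_gap 0.0282
```

View pics/w1.png

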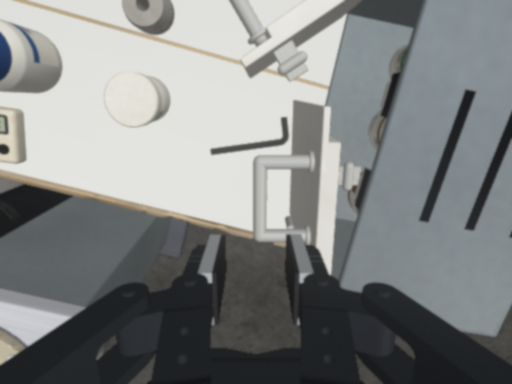

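View pics/s1.png

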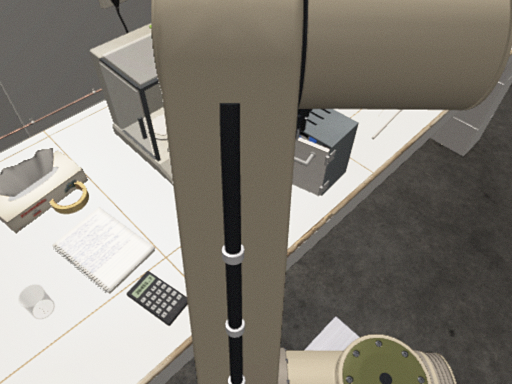

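The wrist view shows the right handle's bar at (262,160)-(262,240), just ahead of and between the fingers. I'll measure it from this view.

```bash
python3 - <<'E'
from h import *
z=load('w1');W=cloud(z)
k=np.zeros((384,512),bool);k[150:245,250:318]=1
p=W[k&(W[...,2]>.160)&(W[...,2]<.178)]
print(len(p));r=cv2.minAreaRect((p[:,:2]*1000).astype(np.float32));print(r)
b=np.zeros_like(k);b[172:228,254:267]=1
q=W[b&(W[...,2]>.15)];print(len(q),q.mean(0),q[:,2].max());v=cv2.fitLine(q[:,:2].astype(np.float32),cv2.DIST_HUBER,0,.001,.001).ravel();print(v,np.degrees(np.arctan2(v[1],v[0])))
# ends
for rr in(155,158,160,163,236,239,242): print(rr,W[rr,262].round(4))
t=W[300:312,420:500];print('case top',np.nanmedian(W[200:260,440:460,2]))
print(handle('R',.186))
E
```

```text
2747
((446.79083251953125, -343.1018371582031), (71.32096099853516, 42.21038055419922), 14.916583061218262)
724 [ 0.44161466 -0.32783583  0.17029602] 0.17265325889601138
[ 0.9645059   0.26406124  0.44161466 -0.32783583] 15.311178
155 [ 0.4723 -0.321   0.1657]
158 [ 0.4709 -0.3213  0.1696]
160 [ 0.47   -0.3215  0.1714]
163 [ 0.4681 -0.322   0.1721]
236 [ 0.4153 -0.3365  0.1713]
239 [ 0.4129 -0.3372  0.1712]
242 [-0.0596 -0.4882 -0.8621]
case top 0.20130497632152813
(array([ 0.43789892, -0.32673336]), np.float64(104.76701498943332))
```

Emit:
servo_tool:
  increments:
    - {"offset":[1,0.1,-0.1],"yaw":0}
    - {"offset":[3,0.1,-0.1],"yaw":0}
    - {"offset":[5,0.1,-0.1],"yaw":0}
    - {"offset":[7,0.1,-0.1],"yaw":0}
    - {"offset":[8.5,0.1,-0.1],"yaw":0}
    - {"offset":[9.5,0.1,-0.1],"yaw":0}
    - {"offset":[10.2,0.1,-0.1],"yaw":0}
    - {"offset":[10.2,0.1,-0.1],"yaw":0}

```text
clock: 1.9
tcp_pos: [0.4382, -0.329, 0.1495]
orientation: [0.091, 0.701, 0.09, -0.701]
wrist_force: [0.2, 0.1, 0.1]
finger_gap: 0.0281
```

```bash
python3 - <<'E'
from h import *
st();shot('wrist','w2')
for a in(.186,.3,.4,.5,.6,.7,.8,.9,1.0):
    p,n=handle('R',a);print(a,p.round(4),to([*p,.148],n))
E
```

```text
clock 1.9
joint_pos [-7.9000e-01  2.9820e-01 -1.7870e-01  1.0927e+00 -9.0000e-04  2.0961e+00]
qvel [ 0.0065 -0.0022  0.0057  0.0074  0.0207 -0.002 ]
tau [-7.28000e-02 -4.49860e+01  2.78933e+01 -1.28400e-01 -9.47000e-02
  1.58000e-02]
tcp_pos [ 0.4382 -0.329   0.1495]
orientation [ 0.0906  0.7013  0.0895 -0.7013]
wrist_force [0.2177 0.1237 0.1484]
ft_torque [ 0.0336  0.0051 -0.0048]
finger_gap 0.0281
0.186 [ 0.4379 -0.3267] (array([ 0.16, -0.21,  0.01]), np.float64(-0.1))
0.3 [ 0.4318 -0.3208] (array([ 0.16, -0.93,  0.45]), np.float64(-6.6))
0.4 [ 0.4259 -0.3162] (array([ 0.16, -1.53,  0.9 ]), np.float64(-12.4))
0.5 [ 0.4196 -0.3123] (array([ 0.16, -2.07,  1.42]), np.float64(-18.1))
0.6 [ 0.4129 -0.3089] (array([ 0.15, -2.56,  1.98]), np.float64(-23.8))
0.7 [ 0.4059 -0.3063] (array([ 0.15, -2.99,  2.59]), np.float64(-29.6))
0.8 [ 0.3987 -0.3044] (array([ 0.15, -3.36,  3.24]), np.float64(-35.3))
0.9 [ 0.3913 -0.3032] (array([ 0.15, -3.67,  3.92]), np.float64(-41.0))
1.0 [ 0.3839 -0.3027] (array([ 0.15, -3.9 ,  4.63]), np.float64(-46.7))
```

View pics/w2.png

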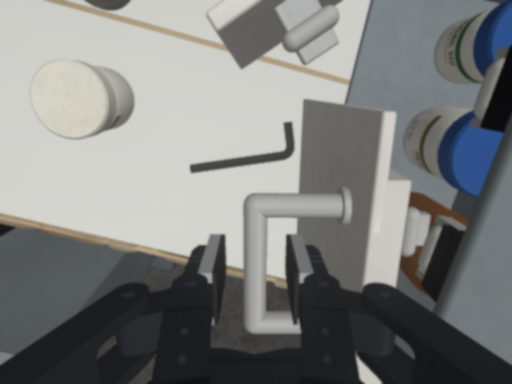

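The fingers straddle the right bar (bar at (257,200)-(257,330), fingers at x≈215 and 300). Now I'll swing the leaf open along its arc.

Emit:
servo_tool:
  increments:
    - {"offset":[0.1,-0.2,0],"yaw":0}
    - {"offset":[0.1,-0.5,0.2],"yaw":-3}
    - {"offset":[0.1,-0.9,0.4],"yaw":-6.6}
    - {"offset":[0.1,-1.3,0.7],"yaw":-9.5}
    - {"offset":[0.1,-1.6,1.0],"yaw":-13}
    - {"offset":[0.1,-1.9,1.2],"yaw":-16}
    - {"offset":[0.1,-2.2,1.6],"yaw":-20}
    - {"offset":[0.1,-2.5,2.0],"yaw":-24}
  claw: 0.24

```text
clock: 2.75
tcp_pos: [0.4133, -0.3089, 0.1485]
orientation: [0.236, 0.667, 0.235, -0.666]
wrist_force: [0.9, -0.1, -0.1]
finger_gap: 0.0206
```

```bash
python3 - <<'E'
from h import *
st();shot('wrist','w3')
for a in(.6,.7,.8,.9,1.0,1.1):
    p,n=handle('R',a);print(a,p.round(4),to([*p,.148],n))
E
```

```text
clock 2.75
joint_pos [-7.9770e-01  2.3990e-01 -2.6040e-01  1.0693e+00  3.0000e-04  1.6650e+00]
qvel [-3.790e-02 -8.910e-02 -1.190e-01 -2.960e-02  4.000e-04 -7.297e-01]
tau [ 7.40000e-03 -4.17293e+01  2.80113e+01  4.21500e-01 -1.59800e-01
  7.75200e-01]
tcp_pos [ 0.4133 -0.3089  0.1485]
orientation [ 0.2358  0.667   0.2351 -0.6665]
wrist_force [ 0.8504 -0.0629 -0.1133]
ft_torque [-0.0493 -0.1479  0.0176]
finger_gap 0.0206
0.6 [ 0.4129 -0.3089] (array([0.04, 0.07, 0.01]), np.float64(0.6))
0.7 [ 0.4059 -0.3063] (array([ 0.04, -0.57,  0.38]), np.float64(-5.2))
0.8 [ 0.3987 -0.3044] (array([ 0.04, -1.18,  0.82]), np.float64(-10.9))
0.9 [ 0.3913 -0.3032] (array([ 0.04, -1.74,  1.32]), np.float64(-16.6))
1.0 [ 0.3839 -0.3027] (array([ 0.04, -2.24,  1.87]), np.float64(-22.4))
1.1 [ 0.3764 -0.303 ] (array([ 0.04, -2.69,  2.47]), np.float64(-28.1))
```

View pics/w3.png

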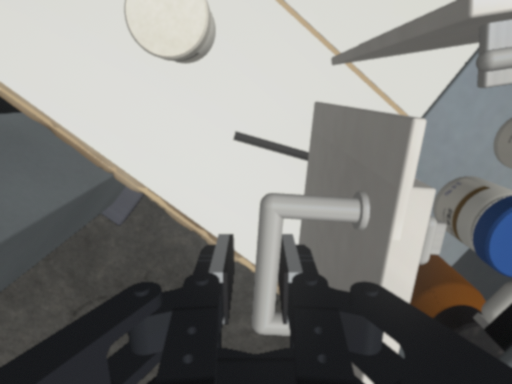

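The leaf is following, with the bar resting on the inner finger. I'll continue to about 1.0 rad.

Emit:
servo_tool:
  increments:
    - {"offset":[0,-0.3,0.2],"yaw":-2.5}
    - {"offset":[0,-0.6,0.4],"yaw":-5.2}
    - {"offset":[0,-0.9,0.6],"yaw":-8}
    - {"offset":[0,-1.2,0.8],"yaw":-11}
    - {"offset":[0,-1.5,1.1],"yaw":-14}
    - {"offset":[0,-1.8,1.3],"yaw":-17}
    - {"offset":[0,-2.2,1.8],"yaw":-22}
    - {"offset":[0,-2.4,2.1],"yaw":-25}

```text
clock: 3.6
tcp_pos: [0.3817, -0.3032, 0.1485]
orientation: [0.374, 0.6, 0.374, -0.6]
wrist_force: [0.2, 0.3, 0.6]
finger_gap: 0.0206
```

```bash
python3 - <<'E'
from h import *
st();shot('wrist','w4')
E
```

```text
clock 3.6
joint_pos [-8.3630e-01  1.8780e-01 -3.2740e-01  1.0548e+00  3.0000e-04  1.1913e+00]
qvel [-0.0574 -0.0472 -0.0545 -0.0117  0.0031 -0.5542]
tau [ -0.0578 -38.7225  27.7304   0.2335  -0.2433   0.3953]
tcp_pos [ 0.3817 -0.3032  0.1485]
orientation [ 0.374   0.6004  0.3735 -0.6001]
wrist_force [0.2405 0.2517 0.5676]
ft_torque [ 0.0298 -0.1871 -0.0183]
finger_gap 0.0206
```

View pics/w4.png

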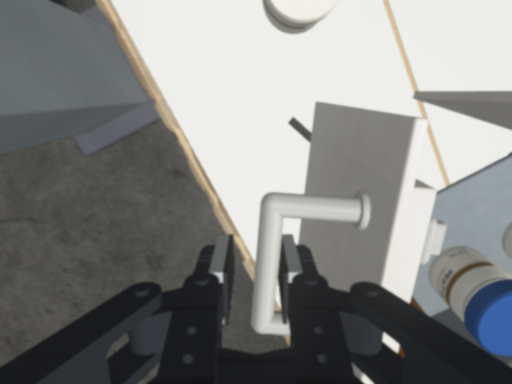

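Emit:
servo_tool:
  increments:
    - {"offset":[0,0.2,0],"yaw":0}
    - {"offset":[-2,0.3,0],"yaw":0}
    - {"offset":[-5,0.3,0],"yaw":0}
    - {"offset":[-8,0.3,0],"yaw":0}
    - {"offset":[-10,0.3,0],"yaw":-8}
    - {"offset":[-10,0.3,0],"yaw":-16}
    - {"offset":[-10,0.3,0],"yaw":-24}
    - {"offset":[-10,0.3,0],"yaw":-32}
  claw: 0.33

```text
clock: 4.45
tcp_pos: [0.3848, -0.3046, 0.2486]
orientation: [0.526, 0.473, 0.525, -0.473]
wrist_force: [-0.2, 0.1, -0.2]
finger_gap: 0.0279
```

```bash
python3 - <<'E'
from h import *
st();shot('scene','c2')
z=load('c2');W=cloud(z)
cv2.imwrite('pics/c2c.png',cv2.resize(z['im'][95:275,190:390,::-1],(800,600)))
p,n=handle('L',.817);print(p,to([*p,.25],n))
E
```

```text
clock 4.45
joint_pos [-0.8334  0.1443 -0.129   1.2966  0.      0.6335]
qvel [ 1.0000e-03  2.4000e-03 -4.2000e-03 -3.1000e-03 -4.0000e-04 -1.3832e+00]
tau [ 7.00000e-03 -3.86341e+01  3.01070e+01 -1.27000e-02 -2.00000e-04
  1.45890e+00]
tcp_pos [ 0.3848 -0.3046  0.2486]
orientation [ 0.5256  0.4733  0.525  -0.4734]
wrist_force [-0.1826  0.0706 -0.2398]
ft_torque [0.0466 0.0257 0.0249]
finger_gap 0.0279
[ 0.58763203 -0.29051917] (array([-0.15, 20.32,  0.81]), np.float64(-41.0))
```

View pics/c2c.png

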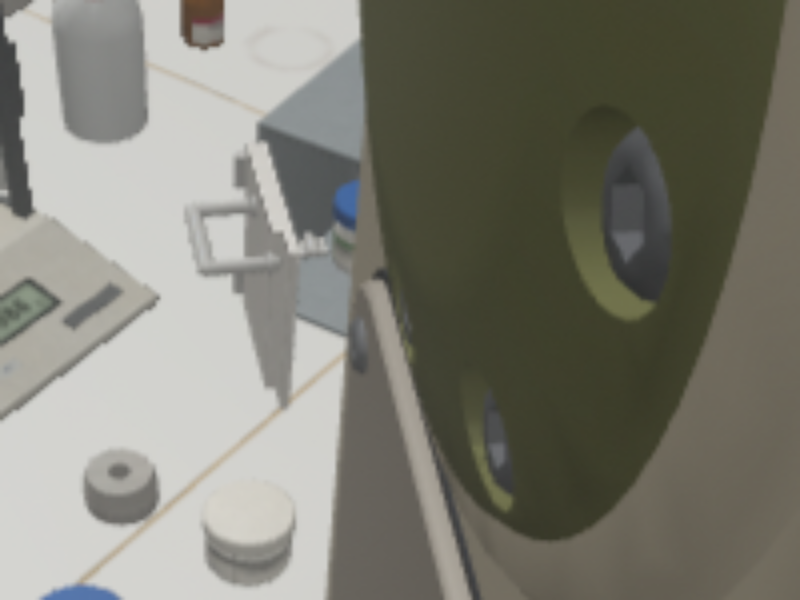

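Emit:
servo_tool:
  increments:
    - {"offset":[0,2,0.1],"yaw":-6}
    - {"offset":[0,5,0.2],"yaw":-13}
    - {"offset":[0,8.5,0.3],"yaw":-20}
    - {"offset":[0,12,0.5],"yaw":-27}
    - {"offset":[0,15.5,0.6],"yaw":-33}
    - {"offset":[0,18.5,0.7],"yaw":-39}
    - {"offset":[0,20.3,0.8],"yaw":-41}
    - {"offset":[0,20.3,0.8],"yaw":-41}

```text
clock: 5.3
tcp_pos: [0.5894, -0.2916, 0.2469]
orientation: [0.657, 0.261, 0.657, -0.261]
wrist_force: [-0.1, -0.7, -0.3]
finger_gap: 0.0283
```

```bash
python3 - <<'E'
from h import *
st();shot('wrist','w5')
p,n=handle('L',.817);print(p,to([*p,.148],n))
E
```

```text
clock 5.3
joint_pos [-5.8150e-01  4.8050e-01  3.3240e-01  1.4232e+00  3.0000e-04  1.7490e-01]
qvel [-0.0263 -0.0412 -0.054   0.0077 -0.0144  0.0035]
tau [  0.6002 -57.1793  31.1081  -0.1127   0.0989  -0.1454]
tcp_pos [ 0.5894 -0.2916  0.2469]
orientation [ 0.657   0.2612  0.6573 -0.261 ]
wrist_force [-0.0611 -0.6939 -0.2694]
ft_torque [-0.0454 -0.0248 -0.0047]
finger_gap 0.0283
[ 0.58763203 -0.29051917] (array([ 9.92,  0.07, -0.09]), np.float64(-0.7))
```

View pics/w5.png

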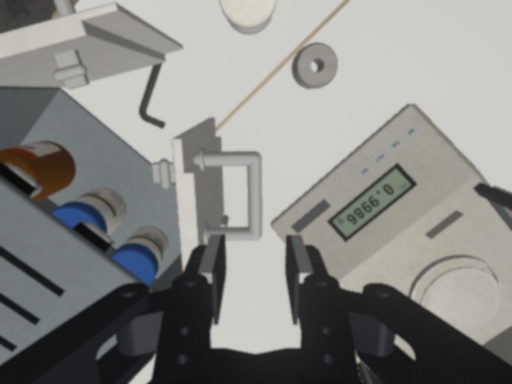

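The left bar is at (255,155)-(255,238), centred between the fingers at x≈218 and 295. I'll check the numbers, and the right leaf's angle too.

```bash
python3 - <<'E'
from h import *
z=load('w5');W=cloud(z)
b=np.zeros((384,512),bool);b[167:226,248:263]=1
q=W[b&(W[...,2]>.15)];print(len(q),q.mean(0));v=cv2.fitLine(q[:,:2].astype(np.float32),cv2.DIST_HUBER,0,.001,.001).ravel();print(v,np.degrees(np.arctan2(v[1],v[0])))
for r in(153,155,158,234,236,238): print(W[r,256].round(4))
# R leaf top edge
k=np.zeros_like(b);k[0:60,0:180]=1
p=W[k&(abs(W[...,2]-.191)<.006)];print(len(p))
if len(p): v=cv2.fitLine(p[:,:2].astype(np.float32),cv2.DIST_HUBER,0,.001,.001).ravel();a=np.degrees(np.arctan2(v[1],v[0]));print('R angle',np.radians(a-4.11))
E
```

```text
821 [ 0.58906756 -0.29000455  0.170204  ]
[ 0.72953844 -0.6839398   0.5890676  -0.29000455] -43.15229
[ 0.5677 -0.2685  0.1695]
[ 0.5685 -0.2693  0.171 ]
[ 0.57   -0.2707  0.1711]
[ 0.6106 -0.3088  0.1706]
[ 0.6115 -0.3097  0.1712]
[ 0.6125 -0.3107  0.1716]
3086
R angle 1.0436233
```

Emit:
servo_tool:
  increments:
    - {"offset":[1,0,0],"yaw":0}
    - {"offset":[3,0,0],"yaw":0}
    - {"offset":[5,0,0],"yaw":0}
    - {"offset":[7,0,0],"yaw":0}
    - {"offset":[8.5,0,0],"yaw":0}
    - {"offset":[9.4,0,0],"yaw":0}
    - {"offset":[9.9,0,0],"yaw":0}
    - {"offset":[9.9,0,0],"yaw":0}

```text
clock: 6.15
tcp_pos: [0.5864, -0.2923, 0.1504]
orientation: [0.657, 0.261, 0.657, -0.261]
wrist_force: [0.7, 0.5, -0.6]
finger_gap: 0.028
```

```bash
python3 - <<'E'
from h import *
st()
for a in(.817,.7,.6,.5,.4,.3,.2,.15,.1,.05,0):
    p,n=handle('L',a);print(a,p.round(4),to([*p,.148],n))
E
```

```text
clock 6.15
joint_pos [-5.8460e-01  4.9950e-01  1.2700e-01  1.1976e+00 -3.0000e-04  1.7210e-01]
qvel [ 0.0011  0.0072  0.0107 -0.0166  0.0036 -0.0053]
tau [-1.45400e-01 -5.67901e+01  2.87751e+01  8.50000e-02 -7.18000e-02
  1.35000e-02]
tcp_pos [ 0.5864 -0.2923  0.1504]
orientation [ 0.6573  0.261   0.6569 -0.2614]
wrist_force [ 0.6879  0.5005 -0.6473]
ft_torque [ 0.0137 -0.0196 -0.0548]
finger_gap 0.028
0.817 [ 0.5876 -0.2905] (array([ 0.24,  0.21, -0.03]), np.float64(-0.7))
0.7 [ 0.5796 -0.2939] (array([ 0.24, -0.59, -0.39]), np.float64(-7.4))
0.6 [ 0.573  -0.2975] (array([ 0.24, -1.3 , -0.61]), np.float64(-13.1))
0.5 [ 0.5669 -0.3018] (array([ 0.24, -2.03, -0.77]), np.float64(-18.8))
0.4 [ 0.5612 -0.3066] (array([ 0.24, -2.77, -0.85]), np.float64(-24.5))
0.3 [ 0.556 -0.312] (array([ 0.24, -3.52, -0.86]), np.float64(-30.3))
0.2 [ 0.5514 -0.3178] (array([ 0.24, -4.26, -0.79]), np.float64(-36.0))
0.15 [ 0.5493 -0.3209] (array([ 0.24, -4.63, -0.73]), np.float64(-38.9))
0.1 [ 0.5474 -0.3241] (array([ 0.24, -5.  , -0.65]), np.float64(-41.7))
0.05 [ 0.5457 -0.3274] (array([ 0.24, -5.36, -0.55]), np.float64(-44.6))
0 [ 0.5441 -0.3308] (array([ 0.24, -5.71, -0.43]), np.float64(-47.5))
```

Emit:
servo_tool:
  increments:
    - {"offset":[0.1,-0.3,-0.2],"yaw":-3}
    - {"offset":[0.1,-0.8,-0.4],"yaw":-8}
    - {"offset":[0.1,-1.3,-0.6],"yaw":-13}
    - {"offset":[0.1,-1.8,-0.7],"yaw":-17}
    - {"offset":[0.1,-2.3,-0.8],"yaw":-21}
    - {"offset":[0.1,-2.8,-0.8],"yaw":-24.5}
    - {"offset":[0.1,-3.2,-0.8],"yaw":-28}
    - {"offset":[0.1,-3.5,-0.8],"yaw":-30}
  claw: 0.24

```text
clock: 6.95
tcp_pos: [0.5568, -0.3124, 0.1494]
orientation: [0.703, 0.081, 0.702, -0.082]
wrist_force: [-1.4, 0.5, 2.2]
finger_gap: 0.0208
```

```bash
python3 - <<'E'
from h import *
st();shot('wrist','w6')
for a in(.3,.2,.15,.1,.05,0,-.05):
    p,n=handle('L',a);print(a,p.round(4),to([*p,.148],n))
E
```

```text
clock 6.95
joint_pos [-6.3680e-01  4.6730e-01  7.2900e-02  1.1754e+00 -1.0000e-04 -4.0600e-01]
qvel [-0.046  -0.0125 -0.0206 -0.0121  0.0013 -0.3752]
tau [ -0.2169 -54.3363  28.9966  -0.5078  -0.0765   0.2133]
tcp_pos [ 0.5568 -0.3124  0.1494]
orientation [ 0.7027  0.0813  0.7021 -0.0816]
wrist_force [-1.4259  0.5351  2.1647]
ft_torque [ 0.118   0.2188 -0.0192]
finger_gap 0.0208
0.3 [ 0.556 -0.312] (array([ 0.14,  0.07, -0.08]), np.float64(-0.1))
0.2 [ 0.5514 -0.3178] (array([ 0.14, -0.61, -0.4 ]), np.float64(-5.9))
0.15 [ 0.5493 -0.3209] (array([ 0.14, -0.96, -0.53]), np.float64(-8.7))
0.1 [ 0.5474 -0.3241] (array([ 0.14, -1.32, -0.65]), np.float64(-11.6))
0.05 [ 0.5457 -0.3274] (array([ 0.14, -1.68, -0.74]), np.float64(-14.4))
0 [ 0.5441 -0.3308] (array([ 0.14, -2.04, -0.82]), np.float64(-17.3))
-0.05 [ 0.5426 -0.3343] (array([ 0.14, -2.41, -0.88]), np.float64(-20.2))
```

View pics/w6.png

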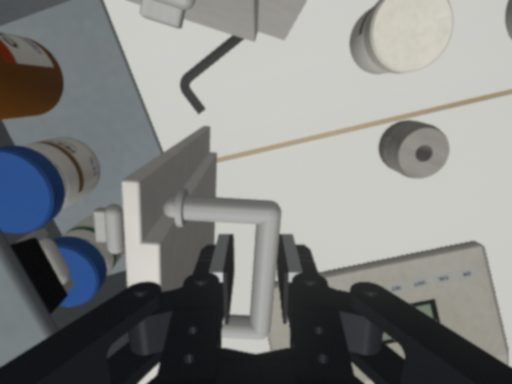

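The outer finger is pushing the bar and the leaf is following. I'll take it to just before the catch.

Emit:
servo_tool:
  increments:
    - {"offset":[0.1,-0.2,-0.1],"yaw":-2}
    - {"offset":[0.1,-0.4,-0.2],"yaw":-4}
    - {"offset":[0.1,-0.6,-0.4],"yaw":-6}
    - {"offset":[0.1,-0.8,-0.5],"yaw":-7.5}
    - {"offset":[0.1,-1.0,-0.5],"yaw":-9}
    - {"offset":[0.1,-1.2,-0.6],"yaw":-10.5}
    - {"offset":[0.1,-1.3,-0.6],"yaw":-11.5}
    - {"offset":[0.1,-1.3,-0.6],"yaw":-11.5}

```text
clock: 7.8
tcp_pos: [0.5483, -0.3243, 0.1491]
orientation: [0.707, 0.011, 0.707, -0.012]
wrist_force: [-3.1, 0.3, 6.9]
finger_gap: 0.0202
```

Emit:
servo_tool:
  increments:
    - {"offset":[0,-0.1,-0.03],"yaw":-0.5}
    - {"offset":[0,-0.2,-0.05],"yaw":-1}
    - {"offset":[0,-0.25,-0.07],"yaw":-1.5}
    - {"offset":[0,-0.3,-0.1],"yaw":-2}
    - {"offset":[0,-0.35,-0.1],"yaw":-2.5}
    - {"offset":[0,-0.4,-0.1],"yaw":-3}
    - {"offset":[0,-0.4,-0.1],"yaw":-3}
    - {"offset":[0,-0.4,-0.1],"yaw":-3}

```text
clock: 8.6
tcp_pos: [0.5465, -0.327, 0.149]
orientation: [0.707, -0.007, 0.707, 0.007]
wrist_force: [-5.4, 4.4, 9.7]
finger_gap: 0.0204
```

```bash
python3 - <<'E'
from h import *
st();shot('wrist','w7')
for a in(.1,.05,0,-.05,-.1):
    p,n=handle('L',a);print(a,p.round(4),to([*p,.148],n))
E
```

```text
clock 8.6
joint_pos [-6.6490e-01  4.6520e-01  6.8700e-02  1.1743e+00 -6.0000e-04 -6.8490e-01]
qvel [ 0.0002  0.0003  0.0023  0.0006 -0.0006  0.0007]
tau [ -0.2667 -50.031   28.6956  -2.4241   0.2742  -0.1913]
tcp_pos [ 0.5465 -0.327   0.149 ]
orientation [ 0.7069 -0.0072  0.7072  0.0069]
wrist_force [-5.3882  4.435   9.734 ]
ft_torque [ 0.3811  0.8979 -0.189 ]
finger_gap 0.0204
0.1 [ 0.5474 -0.3241] (array([0.1 , 0.28, 0.1 ]), np.float64(2.8))
0.05 [ 0.5457 -0.3274] (array([ 0.1 , -0.04, -0.08]), np.float64(-0.1))
0 [ 0.5441 -0.3308] (array([ 0.1 , -0.38, -0.25]), np.float64(-3.0))
-0.05 [ 0.5426 -0.3343] (array([ 0.1 , -0.72, -0.39]), np.float64(-5.8))
-0.1 [ 0.5414 -0.3378] (array([ 0.1 , -1.07, -0.53]), np.float64(-8.7))
```

View pics/w7.png

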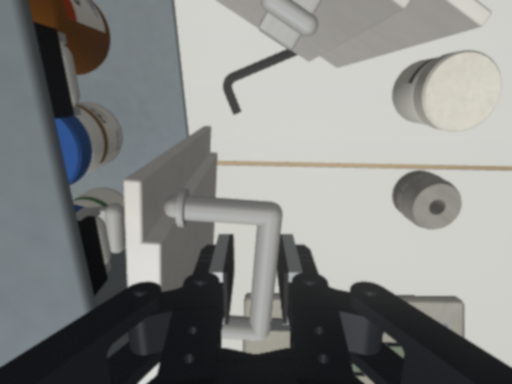

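```bash
python3 - <<'E'
from h import *
z=load('w7');W=cloud(z)
k=np.zeros((384,512),bool);k[130:260,122:215]=1
p=W[k&(abs(W[...,2]-.191)<.004)]
print(len(p));v=cv2.fitLine(p[:,:2].astype(np.float32),cv2.DIST_HUBER,0,.001,.001).ravel();a=np.degrees(np.arctan2(v[1],v[0]));print('L open',np.radians((4.11-a)))
b=np.zeros_like(k);b[225:315,258:272]=1
q=W[b&(W[...,2]>.15)&(W[...,2]<.18)];print(len(q),q.mean(0));v=cv2.fitLine(q[:,:2].astype(np.float32),cv2.DIST_HUBER,0,.001,.001).ravel();a=np.degrees(np.arctan2(v[1],v[0]));print('bar L open',np.radians((4.11-a)))
for r in(205,212,322,328): print(W[r,266].round(4))
for a in(.1,.15,.2): print(handle('L',a)[0])
for (u,v) in[(205,260),(293,260),(225,245),(285,245)]: print(u,v,W[v,u].round(4))
E
```

```text
2394
L open -0.030937942
1258 [ 0.54640214 -0.32308969  0.17071588]
bar L open 0.042419653
[ 0.519  -0.3232  0.1673]
[ 0.5211 -0.3232  0.1699]
[ 0.5721 -0.3217  0.1703]
[ 0.5754 -0.3216  0.1702]
[ 0.54741558 -0.32414861]
[ 0.54933859 -0.3209468 ]
[ 0.55141923 -0.3178451 ]
205 260 [ 0.5421 -0.3476  0.171 ]
293 260 [ 0.5378 -0.3125  0.1774]
225 245 [ 0.5382 -0.3399  0.1648]
285 245 [ 0.5373 -0.3146  0.1656]
```

```bash
cat >> h.py <<'E'
def bar(f,r0,r1,c0,c1):
    z=load(f);W=cloud(z);out=[]
    for r in range(r0,r1):
        w=W[r,c0:c1];m=(w[:,2]>.158)&(w[:,2]<.178)
        if m.sum()>8: out.append(w[m][:,:2].mean(0) if 0 else [(w[m][:,0].min()+w[m][:,0].max())/2,(w[m][:,1].min()+w[m][:,1].max())/2])
    p=np.array(out,np.float32);v=cv2.fitLine(p,cv2.DIST_HUBER,0,.001,.001).ravel()
    return len(p),p.mean(0),np.degrees(np.arctan(v[1]/v[0]))
E
python3 - <<'E'
from h import *
n,m,a=bar('w7',226,234,236,300);print(n,m,a)
for args in((224,300,236,276),(226,310,250,277)):
    n,m,a=bar('w7',*args);print(n,m,a,'open',np.radians(4.11-a))
z=load('w7');W=cloud(z)
for r in(228,240,260,280,300): print(r,[f'{x*1000:.0f}' for x in W[r,244:290:2,2]],[f'{x*1000:.0f}' for x in W[r,244:290:2,1]])
E
```

```text
8 [ 0.52866626 -0.32182407] -1.973915
76 [ 0.5432689  -0.32319745] -0.5576656 open 0.08146613
84 [ 0.54612434 -0.3231186 ] -1.6887101 open 0.101206586
228 ['-0', '1', '1', '-0', '2', '0', '2', '168', '169', '170', '169', '170', '172', '171', '171', '171', '171', '170', '168', '2', '0', '1', '1'] ['-337', '-335', '-333', '-331', '-329', '-327', '-325', '-326', '-325', '-325', '-324', '-323', '-322', '-321', '-321', '-320', '-319', '-318', '-317', '-301', '-299', '-297', '-295']
240 ['1', '0', '2', '1', '0', '1', '167', '170', '170', '170', '171', '171', '172', '172', '172', '170', '170', '170', '161', '161', '160', '161', '160'] ['-337', '-335', '-333', '-331', '-329', '-327', '-327', '-326', '-325', '-324', '-324', '-323', '-322', '-321', '-321', '-320', '-319', '-318', '-316', '-316', '-315', '-314', '-313']
260 ['2', '1', '2', '1', '1', '166', '169', '170', '171', '172', '171', '170', '171', '171', '170', '171', '169', '156', '168', '178', '178', '178', '179'] ['-336', '-334', '-332', '-330', '-328', '-328', '-327', '-326', '-325', '-324', '-323', '-323', '-322', '-321', '-320', '-319', '-318', '-316', '-317', '-317', '-316', '-315', '-315']
280 ['0', '0', '2', '0', '0', '169', '170', '170', '170', '171', '171', '170', '170', '171', '171', '170', '2', '160', '171', '179', '188', '188', '188'] ['-336', '-334', '-332', '-330', '-328', '-327', '-326', '-326', '-325', '-324', '-323', '-322', '-321', '-321', '-320', '-319', '-304', '-316', '-316', '-316', '-317', '-316', '-315']
300 ['20', '22', '23', '24', '168', '170', '171', '171', '171', '171', '171', '170', '171', '171', '169', '24', '23', '24', '172', '182', '188', '188', '188'] ['-335', '-333', '-331', '-330', '-328', '-327', '-326', '-325', '-325', '-324', '-323', '-322', '-321', '-320', '-319', '-307', '-305', '-303', '-316', '-316', '-316', '-316', '-315']
```

```bash
python3 - <<'E'
from h import *
im=load('w7')['im'][170:370,170:350,::-1];cv2.imwrite('pics/w7c.png',cv2.resize(im,(540,600),interpolation=cv2.INTER_CUBIC))
E
```

```text
(no output)
```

View pics/w7c.png

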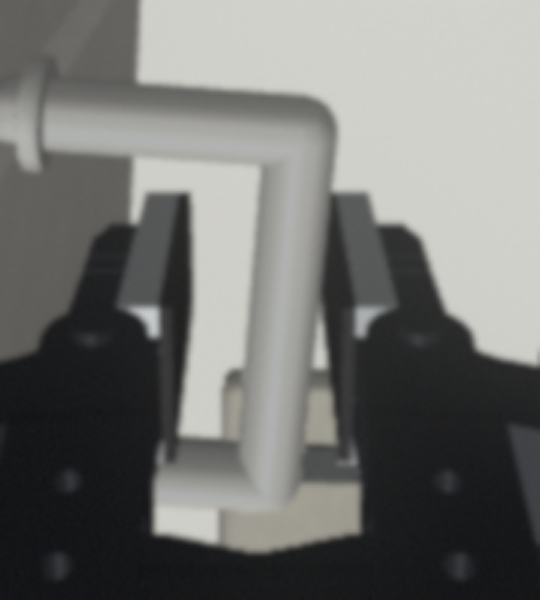

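The leaf is at about 0.11 rad, in the catch zone. The upward and sideways forces look like friction from small drifts, so I'll relieve those first and then push on.

Emit:
servo_tool:
  increments:
    - {"offset":[-0.1,0,-0.1],"yaw":0.5}
    - {"offset":[-0.2,0,-0.2],"yaw":1}
    - {"offset":[-0.3,0,-0.2],"yaw":2}
    - {"offset":[-0.3,0,-0.2],"yaw":2}
    - {"offset":[-0.3,0,-0.2],"yaw":2}
    - {"offset":[-0.3,-0.05,-0.2],"yaw":2}
    - {"offset":[-0.3,-0.1,-0.2],"yaw":2}
    - {"offset":[-0.3,-0.1,-0.2],"yaw":2}

```text
clock: 9.45
tcp_pos: [0.5452, -0.3279, 0.1502]
orientation: [0.707, 0.005, 0.707, -0.004]
wrist_force: [-0.5, 3.2, 1.5]
finger_gap: 0.0203
```

Emit:
servo_tool:
  increments:
    - {"offset":[0,-0.05,-0.02],"yaw":-0.5}
    - {"offset":[0,-0.1,-0.04],"yaw":-0.5}
    - {"offset":[0,-0.15,-0.06],"yaw":-1}
    - {"offset":[0,-0.2,-0.08],"yaw":-1}
    - {"offset":[0,-0.25,-0.1],"yaw":-1}
    - {"offset":[0,-0.3,-0.1],"yaw":-1}
    - {"offset":[0,-0.3,-0.1],"yaw":-1}
    - {"offset":[0,-0.3,-0.1],"yaw":-1}

```text
clock: 10.25
tcp_pos: [0.5443, -0.3303, 0.1502]
orientation: [0.707, -0.001, 0.707, 0.003]
wrist_force: [-0.9, 5.9, 2.5]
finger_gap: 0.0204
```

Emit:
servo_tool:
  increments:
    - {"offset":[-0.05,-0.05,-0.02],"yaw":-0.5}
    - {"offset":[-0.05,-0.1,-0.04],"yaw":-0.5}
    - {"offset":[-0.05,-0.15,-0.06],"yaw":-1}
    - {"offset":[-0.05,-0.2,-0.08],"yaw":-1}
    - {"offset":[-0.05,-0.25,-0.1],"yaw":-1}
    - {"offset":[-0.05,-0.3,-0.1],"yaw":-1}
    - {"offset":[-0.05,-0.3,-0.1],"yaw":-1}
    - {"offset":[-0.05,-0.3,-0.1],"yaw":-1}

```text
clock: 11.05
tcp_pos: [0.544, -0.3356, 0.1512]
orientation: [0.708, -0.008, 0.707, 0.007]
wrist_force: [-0.0, 0.9, -0.7]
finger_gap: 0.0206
```

The force fell away as the tool moved on, so the catch probably took. I'll feel for the stop.

Emit:
servo_tool:
  increments:
    - {"offset":[0,-0.05,0],"yaw":0}
    - {"offset":[0,-0.1,0],"yaw":0}
    - {"offset":[0,-0.15,0],"yaw":0}
    - {"offset":[0,-0.2,0],"yaw":0}
    - {"offset":[0,-0.2,0],"yaw":0}
    - {"offset":[0,-0.2,0],"yaw":0}
    - {"offset":[0,-0.2,0],"yaw":0}
    - {"offset":[0,-0.2,0],"yaw":0}

```text
clock: 11.85
tcp_pos: [0.5434, -0.3364, 0.1508]
orientation: [0.707, -0.008, 0.707, 0.008]
wrist_force: [-0.3, 0.2, -0.2]
finger_gap: 0.0204
```

```bash
python3 - <<'E'
from h import *
st();shot('wrist','w8')
E
```

```text
clock 11.85
joint_pos [-6.7970e-01  4.6860e-01  7.8500e-02  1.1807e+00 -1.0000e-04 -7.0130e-01]
qvel [-0.0011  0.0007  0.0019  0.0001 -0.0009  0.0002]
tau [-8.00000e-03 -5.57906e+01  2.91697e+01 -4.00000e-04 -1.10000e-03
  0.00000e+00]
tcp_pos [ 0.5434 -0.3364  0.1508]
orientation [ 0.7071 -0.0077  0.7071  0.0076]
wrist_force [-0.2856  0.2378 -0.1551]
ft_torque [ 0.0174 -0.0151  0.0141]
finger_gap 0.0204
```

View pics/w8.png

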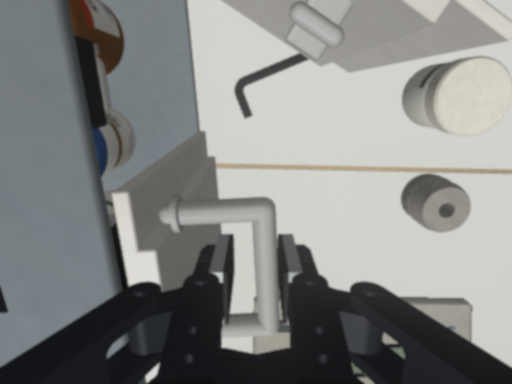

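Emit:
servo_tool:
  increments:
    - {"offset":[0,-0.05,0],"yaw":0}
    - {"offset":[0,-0.1,0],"yaw":-0.5}
    - {"offset":[0,-0.15,0],"yaw":-1}
    - {"offset":[0,-0.2,0],"yaw":-1}
    - {"offset":[0,-0.25,0],"yaw":-1}
    - {"offset":[0,-0.3,0],"yaw":-1}
    - {"offset":[0,-0.3,0],"yaw":-1}
    - {"offset":[0,-0.3,0],"yaw":-1}

```text
clock: 12.7
tcp_pos: [0.5436, -0.3372, 0.1507]
orientation: [0.707, -0.013, 0.707, 0.016]
wrist_force: [1.1, 7.8, 1.7]
finger_gap: 0.0206
```

```bash
python3 - <<'E'
from h import *
for i,f in enumerate(['w8','w9']):
    if i: shot('wrist','w9')
    z=load(f);W=cloud(z)
    for r in(228,260,300):
        w=W[r,230:300];m=(w[:,2]>.166)&(w[:,2]<.175);y=w[m];print(f,r,y[:,0].mean().round(4),y[:,1].min().round(4),y[:,1].max().round(4))
E
```

```text
w8 228 0.5255 -0.3376 -0.3282
w8 260 0.54 -0.3466 -0.326
w8 300 0.5592 -0.3462 -0.3259
w9 228 0.5255 -0.3376 -0.3282
w9 260 0.5399 -0.3477 -0.327
w9 300 0.559 -0.3469 -0.3262
```

View pics/w9.png

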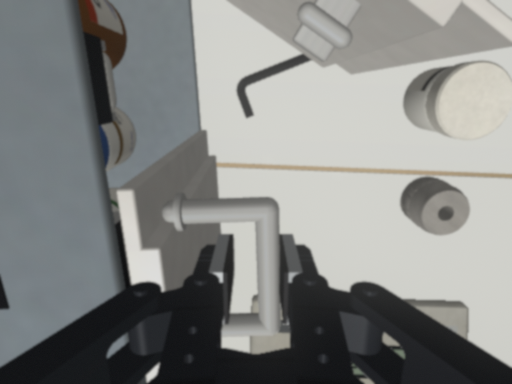

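The stop is felt at 7.8 N and the bar stays at y≈-0.333, where the shut model puts it at -0.332. The left leaf is home, so I'll back off and lift out.

Emit:
servo_tool:
  increments:
    - {"offset":[0,0.3,0],"yaw":0}
    - {"offset":[0,0.3,0],"yaw":0}
    - {"offset":[-2,0.3,0],"yaw":0}
    - {"offset":[-5,0.3,0],"yaw":0}
    - {"offset":[-8,0.3,0],"yaw":0}
    - {"offset":[-10,0.3,0],"yaw":-7}
    - {"offset":[-10,0.3,0],"yaw":-14}
    - {"offset":[-10,0.3,0],"yaw":-21}
  claw: 0.33

```text
clock: 13.55
tcp_pos: [0.5437, -0.3375, 0.2522]
orientation: [0.693, -0.145, 0.692, 0.143]
wrist_force: [0.0, 0.5, 0.2]
finger_gap: 0.028
```

```bash
python3 - <<'E'
from h import *
st();shot('wrist','w10')
for a in(.95,1.0): p,n=handle('R',a);print(p,to([*p,.25],n))
E
```

```text
clock 13.55
joint_pos [-6.8030e-01  4.3920e-01  2.8100e-01  1.4094e+00 -1.2000e-03 -1.0905e+00]
qvel [-3.0000e-04  9.7000e-03 -2.2300e-02 -3.3000e-03 -1.0000e-04 -1.2119e+00]
tau [ 4.40000e-02 -5.65999e+01  3.10905e+01  1.46000e-02 -3.20000e-03
  1.27850e+00]
tcp_pos [ 0.5437 -0.3375  0.2522]
orientation [ 0.6927 -0.1451  0.6919  0.1429]
wrist_force [0.0269 0.4554 0.2034]
ft_torque [-0.0093  0.0166 -0.0173]
finger_gap 0.028
[ 0.38758916 -0.302835  ] (array([  0.13,   9.44, -12.89]), np.float64(-34.8))
[ 0.38385672 -0.30269882] (array([  0.13,   9.6 , -13.22]), np.float64(-37.6))
```

View pics/w10.png

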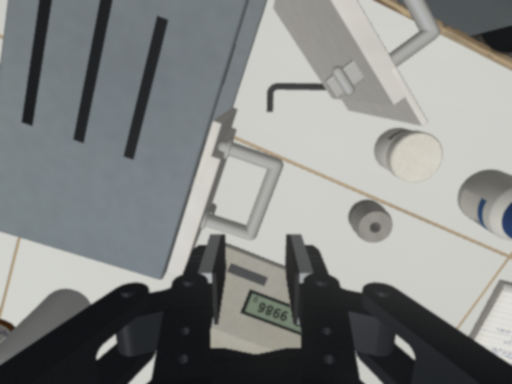

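```bash
python3 - <<'E'
from h import *
W=cloud(load('w10'))
def fit(p):
    v=cv2.fitLine(p.astype(np.float32),cv2.DIST_HUBER,0,.001,.001).ravel();return np.degrees(np.arctan(v[1]/v[0])),v[2:]
# L bar : plane seg
m=np.zeros((384,512),bool);m[135:240,205:285]=1
p=W[m&(W[...,2]>.163)&(W[...,2]<.176)][:,:2]
print(cv2.minAreaRect((p*1000).astype(np.float32)))
q=p[p[:,1]>np.median(p[:,1])];
bp=[]
for x in np.arange(.525,.566,.002):
    s=p[(abs(p[:,0]-x)<.001)]
    s=s[s[:,1]>-.345]
    if len(s): bp.append([x,(s[:,1].min()+s[:,1].max())/2])
bp=np.array(bp);print(bp[::4]);a=fit(bp);print('L open',np.radians(4.11-a[0]),a)
# R leaf
m[:]=0;m[0:125,270:430]=1
p=W[m&(abs(W[...,2]-.191)<.005)][:,:2];print(len(p));a,c=fit(p);print('R a',a,np.radians(a%180-4.11),c)
m[:]=0;m[0:100,385:440]=1
p=W[m&(abs(W[...,2]-.169)<.006)][:,:2];print(len(p),p.min(0),p.max(0));
E
```

```text
((546.7354736328125, -354.63507080078125), (68.73107147216797, 56.11565017700195), 4.442058563232422)
[[ 0.525      -0.33647511]
 [ 0.533      -0.33253416]
 [ 0.541      -0.33194185]
 [ 0.549      -0.33143213]
 [ 0.557      -0.33088069]
 [ 0.565      -0.3301942 ]]
L open -0.0016963837 (np.float32(4.2071958), array([ 0.5508    , -0.33130872], dtype=float32))
3371
R a 63.575253 1.0378644 [ 0.43185937 -0.31499544]
1452 [ 0.38968776 -0.30488673] [ 0.42890211 -0.274708  ]
```

The left leaf is shut (measured -0.002 rad) and the right one is near 1.0 rad. Now above the right handle.

Emit:
servo_tool:
  increments:
    - {"offset":[0,1,-1.4],"yaw":-5}
    - {"offset":[0,2.5,-3.4],"yaw":-10}
    - {"offset":[0,4.5,-6],"yaw":-16}
    - {"offset":[0,6.5,-9],"yaw":-22}
    - {"offset":[0,8,-11.2],"yaw":-29}
    - {"offset":[0,9,-12.5],"yaw":-35}
    - {"offset":[0,9.5,-13.1],"yaw":-37}
    - {"offset":[0,9.5,-13.1],"yaw":-37}

```text
clock: 14.4
tcp_pos: [0.3845, -0.3009, 0.2512]
orientation: [0.612, -0.354, 0.612, 0.354]
wrist_force: [-0.8, 0.7, -0.4]
finger_gap: 0.0281
```

```bash
python3 - <<'E'
from h import *
st();shot('wrist','w11')
E
```

```text
clock 14.4
joint_pos [-8.2820e-01  1.3880e-01 -1.2910e-01  1.3021e+00 -8.0000e-04 -1.8764e+00]
qvel [ 0.0124  0.027   0.0285 -0.0095  0.0087  0.0324]
tau [ -0.2115 -38.6367  29.3735   0.1644  -0.0494  -0.3278]
tcp_pos [ 0.3845 -0.3009  0.2512]
orientation [ 0.612  -0.3542  0.6124  0.3536]
wrist_force [-0.8439  0.6575 -0.4465]
ft_torque [-0.0086  0.015   0.0158]
finger_gap 0.0281
```

View pics/w11.png

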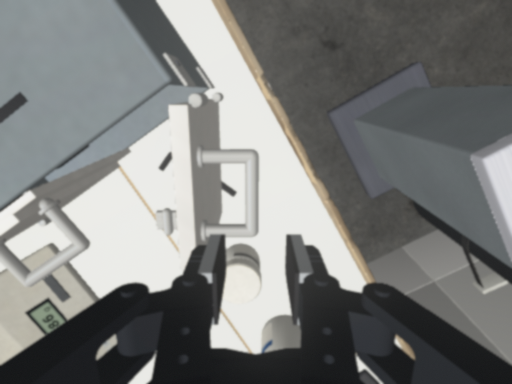

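The bar is at (252,152)-(252,234), centred between the fingers. Going down.

Emit:
servo_tool:
  increments:
    - {"offset":[1,0,0],"yaw":0}
    - {"offset":[3,0,0],"yaw":0}
    - {"offset":[5,0,0],"yaw":0}
    - {"offset":[7,0,0],"yaw":0}
    - {"offset":[8.5,0,0],"yaw":0}
    - {"offset":[9.4,0,0],"yaw":0}
    - {"offset":[10,0,0],"yaw":0}
    - {"offset":[10,0,0],"yaw":0}

```text
clock: 15.25
tcp_pos: [0.3854, -0.3005, 0.15]
orientation: [0.612, -0.354, 0.612, 0.355]
wrist_force: [-0.9, 1.1, -0.5]
finger_gap: 0.0283
```

```bash
python3 - <<'E'
from h import *
st();shot('wrist','w12')
for a in(1,.9,.8,.7,.6,.5): p,n=handle('R',a);print(a,p,to([*p,.15],n))
E
```

```text
clock 15.25
joint_pos [-8.2660e-01  1.9080e-01 -3.1990e-01  1.0615e+00 -1.0000e-04 -1.8778e+00]
qvel [-0.0013 -0.017   0.0229  0.0165  0.0003 -0.0042]
tau [-1.06000e-02 -3.87842e+01  2.77858e+01 -2.40000e-01 -5.00000e-04
  5.40000e-03]
tcp_pos [ 0.3854 -0.3005  0.15  ]
orientation [ 0.6115 -0.3543  0.6118  0.3552]
wrist_force [-0.9381  1.081  -0.5389]
ft_torque [-0.0037 -0.0066 -0.0411]
finger_gap 0.0283
1 [ 0.38385672 -0.30269882] (array([ 0.07,  0.07, -0.25]), np.float64(-1.2))
0.9 [ 0.39131012 -0.30315755] (array([ 0.07, -0.6 ,  0.08]), np.float64(4.6))
0.8 [ 0.39868048 -0.30435808] (array([ 0.07, -1.3 ,  0.34]), np.float64(10.3))
0.7 [ 0.40589417 -0.30628842] (array([ 0.07, -2.03,  0.53]), np.float64(16.0))
0.6 [ 0.4128791  -0.30892928] (array([ 0.07, -2.76,  0.65]), np.float64(21.7))
0.5 [ 0.4195655  -0.31225428] (array([ 0.07, -3.51,  0.69]), np.float64(27.5))
```

View pics/w12.png

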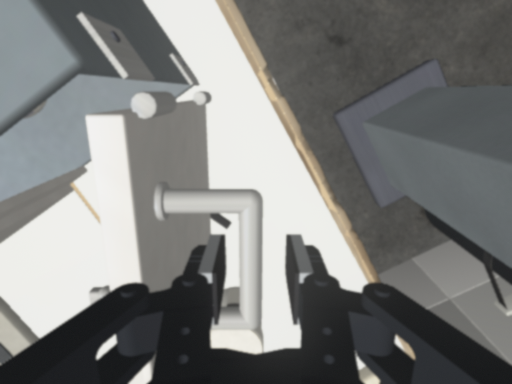

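Emit:
servo_tool:
  increments:
    - {"offset":[0,-0.1,-0.1],"yaw":0}
    - {"offset":[0,-0.5,0.0],"yaw":3.5}
    - {"offset":[0,-0.9,0.2],"yaw":7}
    - {"offset":[0,-1.3,0.3],"yaw":10.3}
    - {"offset":[0,-1.7,0.4],"yaw":13}
    - {"offset":[0,-2.1,0.5],"yaw":16.5}
    - {"offset":[0,-2.5,0.6],"yaw":19.5}
    - {"offset":[0,-2.8,0.6],"yaw":21.7}
  claw: 0.24

```text
clock: 16.1
tcp_pos: [0.4133, -0.3097, 0.1516]
orientation: [0.668, -0.233, 0.667, 0.232]
wrist_force: [-0.5, 1.6, 1.5]
finger_gap: 0.0205
```

```bash
python3 - <<'E'
from h import *
st()
for a in(.6,.5,.4,.3,.2): p,n=handle('R',a);print(a,p,to([*p,.15],n))
E
```

```text
clock 16.1
joint_pos [-7.9880e-01  2.3880e-01 -2.5380e-01  1.0771e+00  2.0000e-04 -1.4695e+00]
qvel [0.0154 0.053  0.0697 0.0216 0.0065 0.3847]
tau [ -0.655  -42.3235  28.6868  -0.6207  -0.3069  -0.3154]
tcp_pos [ 0.4133 -0.3097  0.1516]
orientation [ 0.668  -0.233   0.6675  0.2324]
wrist_force [-0.5332  1.5587  1.5177]
ft_torque [ 0.3252  0.0799 -0.0228]
finger_gap 0.0205
0.6 [ 0.4128791  -0.30892928] (array([0.16, 0.09, 0.02]), np.float64(-0.1))
0.5 [ 0.4195655  -0.31225428] (array([ 0.16, -0.59,  0.33]), np.float64(5.7))
0.4 [ 0.42588654 -0.3162302 ] (array([ 0.16, -1.29,  0.58]), np.float64(11.4))
0.3 [ 0.43177908 -0.3208173 ] (array([ 0.16, -2.02,  0.76]), np.float64(17.1))
0.2 [ 0.43718423 -0.32596976] (array([ 0.16, -2.76,  0.86]), np.float64(22.9))
```

Emit:
servo_tool:
  increments:
    - {"offset":[0,-0.2,0.1],"yaw":2}
    - {"offset":[0,-0.5,0.3],"yaw":5}
    - {"offset":[0,-0.9,0.4],"yaw":8}
    - {"offset":[0,-1.3,0.6],"yaw":11.4}
    - {"offset":[0,-1.6,0.7],"yaw":14}
    - {"offset":[0,-1.9,0.7],"yaw":16}
    - {"offset":[0,-2.2,0.8],"yaw":18.5}
    - {"offset":[0,-2.4,0.8],"yaw":20}

```text
clock: 16.9
tcp_pos: [0.4345, -0.3235, 0.1515]
orientation: [0.698, -0.114, 0.698, 0.113]
wrist_force: [0.5, 1.7, 0.3]
finger_gap: 0.0208
```

```bash
python3 - <<'E'
from h import *
st();shot('wrist','w13')
for a in(.25,.2,.15,.1,.05,0,-.05): p,n=handle('R',a);print(a,p.round(4),to([*p,.15],n))
E
```

```text
clock 16.9
joint_pos [-7.8850e-01  2.8530e-01 -1.9140e-01  1.0929e+00  4.0000e-04 -1.1106e+00]
qvel [-0.004   0.0368  0.0447  0.0117  0.0045  0.2426]
tau [ -0.8097 -44.9186  28.5898  -0.3848  -0.4435  -0.1402]
tcp_pos [ 0.4345 -0.3235  0.1515]
orientation [ 0.6983 -0.1137  0.6976  0.1131]
wrist_force [0.5346 1.654  0.322 ]
ft_torque [ 0.3532 -0.0623 -0.0049]
finger_gap 0.0208
0.25 [ 0.4345 -0.3233] (array([0.15, 0.05, 0.  ]), np.float64(-0.0))
0.2 [ 0.4372 -0.326 ] (array([ 0.15, -0.28,  0.17]), np.float64(2.8))
0.15 [ 0.4397 -0.3287] (array([ 0.15, -0.63,  0.32]), np.float64(5.7))
0.1 [ 0.442  -0.3316] (array([ 0.15, -0.98,  0.45]), np.float64(8.6))
0.05 [ 0.4443 -0.3346] (array([ 0.15, -1.33,  0.57]), np.float64(11.4))
0 [ 0.4463 -0.3378] (array([ 0.15, -1.69,  0.66]), np.float64(14.3))
-0.05 [ 0.4482 -0.341 ] (array([ 0.15, -2.06,  0.74]), np.float64(17.2))
```

View pics/w13.png

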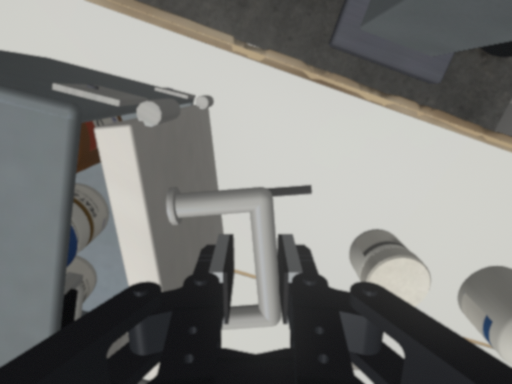

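The leaf follows on the outer finger, now about 0.3 rad open. Next to the edge of the catch zone, then slowly.

Emit:
servo_tool:
  increments:
    - {"offset":[0,-0.2,0.1],"yaw":2}
    - {"offset":[0,-0.4,0.2],"yaw":4}
    - {"offset":[0,-0.6,0.3],"yaw":5.5}
    - {"offset":[0,-0.75,0.4],"yaw":6.5}
    - {"offset":[0,-0.9,0.4],"yaw":7}
    - {"offset":[0,-1.0,0.45],"yaw":7}
    - {"offset":[0,-1.0,0.45],"yaw":7}
    - {"offset":[0,-1.0,0.45],"yaw":7}

```text
clock: 17.75
tcp_pos: [0.4414, -0.3315, 0.1508]
orientation: [0.703, -0.071, 0.704, 0.071]
wrist_force: [0.2, -0.1, 0.1]
finger_gap: 0.0211
```

Emit:
servo_tool:
  increments:
    - {"offset":[0,-0.05,0.02],"yaw":0.5}
    - {"offset":[0,-0.1,0.04],"yaw":0.5}
    - {"offset":[0,-0.15,0.06],"yaw":1}
    - {"offset":[0,-0.2,0.08],"yaw":1}
    - {"offset":[0,-0.25,0.1],"yaw":1.5}
    - {"offset":[0,-0.3,0.1],"yaw":1.5}
    - {"offset":[0,-0.3,0.1],"yaw":1.5}
    - {"offset":[0,-0.3,0.1],"yaw":1.5}

```text
clock: 18.55
tcp_pos: [0.4431, -0.3341, 0.1508]
orientation: [0.704, -0.062, 0.704, 0.062]
wrist_force: [0.4, 1.3, -0.4]
finger_gap: 0.0204
```

Emit:
servo_tool:
  increments:
    - {"offset":[0,-0.05,0.02],"yaw":0.5}
    - {"offset":[0,-0.1,0.04],"yaw":0.5}
    - {"offset":[0,-0.15,0.06],"yaw":1}
    - {"offset":[0,-0.2,0.08],"yaw":1}
    - {"offset":[0,-0.25,0.1],"yaw":1.5}
    - {"offset":[0,-0.3,0.1],"yaw":1.5}
    - {"offset":[0,-0.3,0.1],"yaw":1.5}
    - {"offset":[0,-0.3,0.1],"yaw":1.5}

```text
clock: 19.35
tcp_pos: [0.4443, -0.3358, 0.1507]
orientation: [0.705, -0.052, 0.705, 0.053]
wrist_force: [-0.5, 5.2, 2.1]
finger_gap: 0.0205
```

Emit:
servo_tool:
  increments:
    - {"offset":[0,-0.05,0.02],"yaw":0.5}
    - {"offset":[0,-0.1,0.04],"yaw":0.5}
    - {"offset":[0,-0.15,0.06],"yaw":1}
    - {"offset":[0,-0.2,0.08],"yaw":1}
    - {"offset":[0,-0.25,0.1],"yaw":1.5}
    - {"offset":[0,-0.3,0.1],"yaw":1.5}
    - {"offset":[0,-0.3,0.1],"yaw":1.5}
    - {"offset":[0,-0.3,0.1],"yaw":1.5}

```text
clock: 20.15
tcp_pos: [0.4464, -0.3389, 0.1507]
orientation: [0.706, -0.043, 0.705, 0.044]
wrist_force: [1.7, 4.4, 0.7]
finger_gap: 0.0204
```

Emit:
servo_tool:
  increments:
    - {"offset":[0,-0.05,0.01],"yaw":0.5}
    - {"offset":[0,-0.1,0.02],"yaw":0.5}
    - {"offset":[0,-0.15,0.02],"yaw":1}
    - {"offset":[0,-0.2,0.03],"yaw":1}
    - {"offset":[0,-0.25,0.04],"yaw":1.5}
    - {"offset":[0,-0.3,0.04],"yaw":1.5}
    - {"offset":[0,-0.3,0.04],"yaw":1.5}
    - {"offset":[0,-0.3,0.04],"yaw":1.5}

```text
clock: 20.95
tcp_pos: [0.4466, -0.3431, 0.1509]
orientation: [0.706, -0.034, 0.706, 0.034]
wrist_force: [0.3, 0.5, -0.8]
finger_gap: 0.0203
```

Emit:
servo_tool:
  increments:
    - {"offset":[0,-0.05,0],"yaw":0}
    - {"offset":[0,-0.1,0],"yaw":0.5}
    - {"offset":[0,-0.15,0],"yaw":0.5}
    - {"offset":[0,-0.2,0],"yaw":1}
    - {"offset":[0,-0.2,0],"yaw":1}
    - {"offset":[0,-0.2,0],"yaw":1}
    - {"offset":[0,-0.2,0],"yaw":1}
    - {"offset":[0,-0.2,0],"yaw":1}

```text
clock: 21.75
tcp_pos: [0.4468, -0.3442, 0.1508]
orientation: [0.706, -0.028, 0.707, 0.028]
wrist_force: [-1.2, 2.6, 2.8]
finger_gap: 0.0205
```

The catch took, since the force dropped to 0.5 N, and it's now building up on the stop. One gentle confirming push.

Emit:
servo_tool:
  increments:
    - {"offset":[0,-0.05,0],"yaw":0}
    - {"offset":[0,-0.1,0],"yaw":0}
    - {"offset":[0,-0.15,0],"yaw":0}
    - {"offset":[0,-0.2,0],"yaw":0}
    - {"offset":[0,-0.2,0],"yaw":0}
    - {"offset":[0,-0.2,0],"yaw":0}
    - {"offset":[0,-0.2,0],"yaw":0}
    - {"offset":[0,-0.2,0],"yaw":0}

```text
clock: 22.55
tcp_pos: [0.4467, -0.3443, 0.1507]
orientation: [0.706, -0.027, 0.707, 0.03]
wrist_force: [-0.2, 9.4, 5.0]
finger_gap: 0.0203
```

Emit:
servo_tool:
  increments:
    - {"offset":[0,0.3,0],"yaw":0}
    - {"offset":[0,0.5,0],"yaw":0}
    - {"offset":[-2,0.5,0],"yaw":0}
    - {"offset":[-5,0.5,0],"yaw":0}
    - {"offset":[-8,0.5,0],"yaw":0}
    - {"offset":[-11,0.5,0],"yaw":0}
    - {"offset":[-13,0.5,0],"yaw":0}
    - {"offset":[-13,0.5,0],"yaw":0}

```text
clock: 23.35
tcp_pos: [0.448, -0.3435, 0.2843]
orientation: [0.708, -0.03, 0.705, 0.026]
wrist_force: [0.1, 0.5, -0.0]
finger_gap: 0.0206
```

```bash
python3 - <<'E'
from h import *
st();shot('wrist','w14')
s,R=tool();print(R.round(2))
E
```

```text
clock 23.35
joint_pos [-7.9590e-01  2.7820e-01  1.2680e-01  1.4119e+00 -6.0000e-04 -8.7470e-01]
qvel [ 0.0001  0.0247 -0.077  -0.0498  0.0026  0.0007]
tau [-4.20000e-03 -4.61539e+01  3.03848e+01  5.90200e-01 -2.30000e-03
 -0.00000e+00]
tcp_pos [ 0.448  -0.3435  0.2843]
orientation [ 0.7082 -0.0299  0.705   0.0257]
wrist_force [ 0.1345  0.5058 -0.0028]
ft_torque [ 0.0192 -0.0001  0.0312]
finger_gap 0.0206
[[ 0.   -0.08  1.  ]
 [-0.    1.    0.08]
 [-1.   -0.    0.  ]]
```

View pics/w14.png

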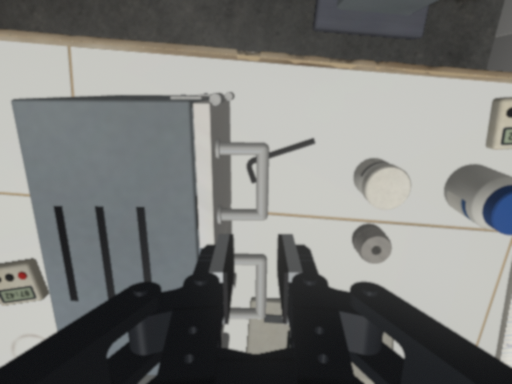

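Both leaves appear flush along the case front (bars at x≈262, rows 150-215 and 258-318). I'll measure both angles and check the bystanders.

```bash
python3 - <<'E'
from h import *
W=cloud(load('w14'));P=W[(W[...,2]>.163)&(W[...,2]<.177)][:,:2]
for nm,x0,x1 in(('R',.428,.464),('L',.527,.562)):
    b=[]
    for x in np.arange(x0,x1,.002):
        s=P[(abs(P[:,0]-x)<.001)&(P[:,1]>-.347)&(P[:,1]<-.315)]
        if len(s)>3: b.append([x,(s[:,1].min()+s[:,1].max())/2])
    b=np.array(b,np.float32);v=cv2.fitLine(b,cv2.DIST_HUBER,0,.001,.001).ravel();a=np.degrees(np.arctan(v[1]/v[0]))
    print(nm,len(b),b.mean(0),a,'from 4.11 rad',np.radians(a-4.11),'model',handle(nm,0)[0])
for n,(u,v) in dict(pot=(388,184),die=(377,249)).items(): print(n,W[v,u].round(3))
E
```

```text
R 19 [ 0.446      -0.33870757] 4.923325 from 4.11 rad 0.014195198 model [ 0.44632176 -0.33775969]
L 18 [ 0.54399997 -0.3314996 ] 4.902189 from 4.11 rad 0.0138263 model [ 0.54406123 -0.33082033]
pot [ 0.468 -0.191  0.062]
die [ 0.566 -0.173  0.027]
```

Emit:
servo_tool:
  increments:
    - {"offset":[0,1,-2],"yaw":0}
    - {"offset":[0,1.5,-4],"yaw":0}
    - {"offset":[0,2,-6],"yaw":0}
    - {"offset":[-2,2,-8],"yaw":0}
    - {"offset":[-2,2,-9],"yaw":0}
    - {"offset":[-2,2,-10],"yaw":0}
    - {"offset":[-2,2,-10],"yaw":0}
    - {"offset":[-2,2,-10],"yaw":0}

```text
clock: 24.2
tcp_pos: [0.3455, -0.3295, 0.2998]
orientation: [0.706, -0.028, 0.707, 0.028]
wrist_force: [-0.7, -0.8, 0.1]
finger_gap: 0.0205
```

```bash
python3 - <<'E'
from h import *
st();shot('wrist','w15');shot('scene','c3')
z=load('c3');W=cloud(z)
for n,(u,v) in dict(pot=(252,247),die=(220,236),jar=(209,279),timer=(236,335)).items(): print(n,W[v,u].round(3))
E
```

```text
clock 24.2
joint_pos [-9.3030e-01  1.1190e-01 -4.2200e-02  1.4176e+00  2.0000e-04 -1.0090e+00]
qvel [ 0.0107  0.0054  0.013   0.0038  0.0009 -0.0002]
tau [-2.52400e-01 -3.70812e+01  3.00334e+01  5.02000e-02 -2.08000e-02
 -1.05000e-02]
tcp_pos [ 0.3455 -0.3295  0.2998]
orientation [ 0.7064 -0.0275  0.7067  0.0282]
wrist_force [-0.6854 -0.8101  0.13  ]
ft_torque [-0.0239 -0.0311 -0.0554]
finger_gap 0.0205
pot [ 0.472 -0.192  0.058]
die [ 0.563 -0.185  0.027]
jar [ 0.481 -0.061  0.092]
timer [ 0.384 -0.026  0.021]
```

View pics/c3.png

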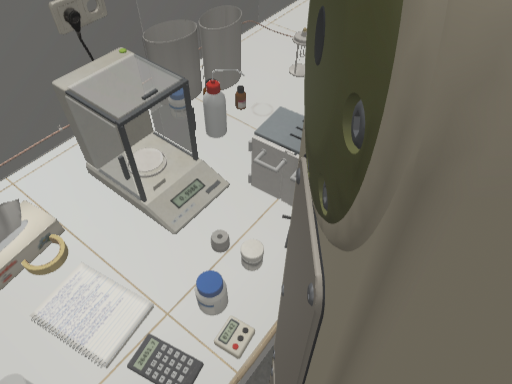

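View pics/w15.png

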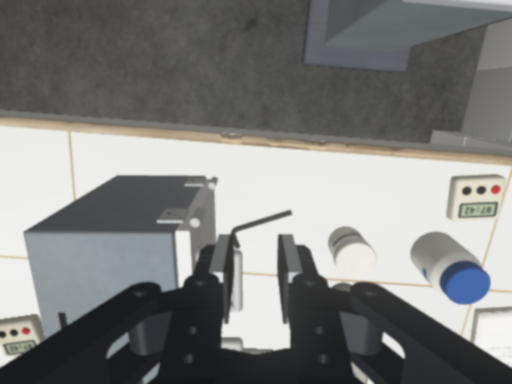

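Both bars are collinear within 0.001 rad of each other and within 1 mm of the shut model. The bystanders haven't moved and the tool is clear, so I'll hand in.

```bash
python3 - <<'E'
from h import *
print(env.hand_in())
E
```

```text
the job is handed in; nothing more can be done
None
```

Both leaves are shut, the left (rebated) leaf first and the right (flanged) leaf over it, and the job was handed in at about 24 s of the 61 s allowed. `hand_in()` gives no verdict, so this rests on my own measurements.

- **Sequence:** I swung the right leaf out to about 1.0 rad by its handle. Then I pushed the left leaf through its catch onto the stop, and did the same with the right leaf.
- **Order check:** the left leaf measured -0.002 rad while the right leaf still stood at about 1.0 rad.
- **Final angles:** both handle bars lie within about 1 mm of where they should be when shut. Their line fits read 0.014 rad off the cabinet's direction. The two bars agree with each other to 0.001 rad, so I take this as a bias in the calibration or cabinet direction. The bar positions support shut for both.
- **Forces:** the catches gave at about 5 to 6 N and I felt the stops at about 8 to 9 N. The highest total reading was about 12 N, partly friction on the bar in the left leaf's catch zone, which I relieved before going on. The wrist force is only read at the end of each move, so brief peaks between readings could have been higher.
- **Bystanders:** in the scene camera the jar, pot, die and timer read within about 2 mm of where they started. The tool ended clear of everything. A rougher single-pixel wrist reading put the die 12 mm off, but it hit a different spot on the die and I set it aside.

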